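# Put new supplies away behind the old in the sample bench organiser

## Robot

A 7-joint arm with a two-finger parallel gripper is mounted at the origin on the work surface. World frame = base frame: x ahead of the robot, y to its left, z up, the work surface at z = 0. Lengths are in mm, angles in rad, forces in N, time in s.
With the tool pointing down it reaches from about 425 to 825 mm from the base axis. Payload 3.6 kg.
Tool frame: the origin (TCP) lies between the finger pads; the fingertips stand 17 mm ahead of it and the grasp point (between the pads) lies 2 mm behind it (robot.tip_reach is the distance from the TCP to the fingertips, in mm); x points along the fingers, y is the direction in which the jaws open and shut, and the axes are right-handed (so a half turn about x gives the same grasp; the last joint's range is limited). The gripper opens to 93 mm and grips with 3 to 60 N. Pads are 15 mm wide; open, the fingers measure 128 mm over their backs; the gripper's body (75 mm by 188 mm) begins 65 mm behind the grasp point.
Start: joints at [-1.274, 0.615, -0.013, 1.423, 0.008, 1.103, -0.04], TCP at [206.162, 616.409, 235.64] pointing down, gripper open.
Joint ranges: [-3.12, 3.12], [-0.3, 2.06], [-1.34, 1.32], [0.26, 2.42], [-1.36, 4.5], [0.01, 1.98], [-2.84, 2.84]. Speed limits (rad/s): [2.79, 2.79, 3.14, 3.14, 3.14, 3.14, 3.14].

## Interface

Orientations are given as a unit quaternion [x, y, z, w].
In Python, from plant import status, viewer, robot, trace, tip_of gives the robot as it stands.
- The arm moves only by the tool drive_tool, never from a script. Its arguments are lists of equal length, an entry for each row: "xyz": the shift along the tool's x, y, z each as a share of 20 mm, from -1 to 1, a list of three; "delta_rot": the turn, a rotation vector about the tool's x, y, z each as a share of 180 degrees, from -1 to 1, a list of three. In form: {"xyz": [[tx, ty, tz], ...], "delta_rot": [[ax, ay, az], ...]}. A call has 1 to 10 rows; each row shifts and turns the commanded pose from where the row before left it, along the tool's axes as they then stand; what a row does not reach is not made up. A row lasts 1/12 s, in which the tool goes at most 41.7 mm and 7.16 degrees, less where a joint would pass 70% of its speed; a pose out of reach is approached as far as the arm can. A call with a number of a shift or a turn outside -1 to 1 is refused whole. A call with a gripper value outside its range is refused whole. "grip" is the gripper's target within -1 to 1 (shut at 1, half-way at 0, fully open at -1), set as the call begins (left out, the last holds). The fingers move at their own pace and stop on an object; the grip force is fixed at half the most. Time passes only in rows, so rows that do not move let the fingers close. It gives the time, the measured TCP pose, the force and the opening at its end, in the units of the state.
- status.get_state(): the state, without advancing time (a new reading comes with each control period).
- viewer.grab_frame(name): name is "scene" or "side" or "wrist"; returns the picture (480x640x3 uint8, red, green, blue); there is no depth.
- viewer.calibration(name): a dict with "fx", "fy", "cx", "cy" (pixels), "extrinsics" (4x4, takes a point from camera to world coordinates). Camera axes: x right, y down, z forward; pixel columns grow to the right and rows downward; lengths in mm; the calibration is good to about 2 mm. A picture is of the moment at which its call begins: read the wrist's pose just before it. calibration takes no time and is no camera call; for the wrist camera it gives the pose at the moment of the call.
- robot.close_job(): hands the job in, once; it reports no verdict.
Trained networks look in the newest picture that a camera, given by its name, has taken for a name from the list of things; names that differ only in an ending like _2 or _b are one class to them, and where a whole thing is asked for, a point or a joint stands for the part that bears it (a point fixed in the world has none). Each returns a list of dicts, best first, with "score" (0 to 1); they miss things now and then, are a little off and sometimes report something else, mostly with a low value. They report only what shows in the picture. A call takes as long as a camera call. They do not tell look-alikes from the thing itself.
- trace(query, camera): "region" (480x640 bool, what is visible of it) and "rect" ([centre column, centre row, width, height] in pixels, round what is visible of it).
- tip_of(query, camera): "location" ([column, row] in pixels: a listed point, or the origin of a listed thing).
The state is a dict: "clock": time; "q": joint angles; "qvel": joint speeds; "effort": joint torques, N m; "position": TCP position; "eef_rot": TCP orientation; "contact_force": force on the tool from outside, world axes, zero at the start; "wrist_torque": the same for the moment, N m; "gripper_width": finger opening in mm.
Only numpy, scipy, OpenCV 4.12 (cv2) and the standard library are available. Lean on these libraries where they do the work, as an engineer would, in place of code of your own. Each camera call takes 0.05 s, during which the arm holds its last target.

## Task

Put the new supplies away in the bench organiser: stand the new dropper bottle, the new specimen pot and the new culture bottle upright, each in the empty compartment directly behind the old one of its own kind so that the old one gets used first, and lay the new label roll flat and squarely on top of the old roll. Leave the old items where they stand.

Things in the scene. Friction and masses are not known exactly. Their poses are not given: they have to be found in the camera images.
- organiser: fixed grey tray, 323 x 173 mm, of 2 rows of 4 open compartments. Origin: middle of its underside, on the bench. Axes: +x away from the robot (behind), +y to its left. Compartment centres: x = -42.5 (front row, the old items, any order) and +42.5 mm (back row, empty); y = -120, -40, 40, 120 mm. Each 82 x 77 mm inside; floor 4 mm and wall tops 25 mm above the bench; walls 3 mm thick.
- new_pot_mid (a point): the new item, standing on the open bench left or right of the organiser: a squat screw-top specimen pot: white body 41 to 43 mm across and 54 mm high, under a wide flat red lid 47 mm across and 18 mm deep, 72 mm tall in all, about 75 g. The point is on its upright axis, half-way up (36 mm above its underside); its z axis points up.
- old_pot_mid (a point): the older item of the same kind, of the same look, size and point, in one of the front compartments of the organiser (underside 4 mm above the bench).
- new_culture_mid (a point): the new item, standing on the open bench left or right of the organiser: a small blood culture bottle: straight round amber body 36 mm across up to 62 mm, sloping shoulder, narrow neck and a red cap 23 mm across, 100 mm tall in all, about 110 g. The point is on its upright axis, half-way up (50 mm above its underside); its z axis points up.
- old_culture_mid (a point): the older item of the same kind, of the same look, size and point, in one of the front compartments of the organiser (underside 4 mm above the bench).
- new_dropper_mid (a point): the new item, standing on the open bench left or right of the organiser: a reagent dropper bottle: round white body 30 mm across and straight up to 54 mm, then a rounded shoulder at 61 mm and a thin tapered red nozzle cap, 88 mm tall in all, about 50 g. The point is on its upright axis, half-way up (44 mm above its underside); its z axis points up.
- old_dropper_mid (a point): the older item of the same kind, of the same look, size and point, in one of the front compartments of the organiser (underside 4 mm above the bench).
- new_roll_mid (a point): the new item, standing on the open bench left or right of the organiser: a roll of white labels lying flat: a ring 58 mm across and 42 mm high with a 27 mm hole through its upright axis, about 110 g. The point is on its upright axis, half-way up (21 mm above its underside); its z axis points up.
- old_roll_mid (a point): the older item of the same kind, of the same look, size and point, in one of the front compartments of the organiser (underside 4 mm above the bench).
Not all that is in view belongs to the job. What is shaped like the part that bears new_pot_mid but blue or yellow is not meant.

How it is judged:
By the outcome, as a careful person would: the job done as asked, in the order asked, and still so for the second after the job is handed in, with the robot touching nothing.
It also fails if it takes over 112 s, if anything falls off the work surface, if the arm or the gripper's body presses on something with over 40 N, if the wrist force passes 120 N, or if a joint passes its speed limit or range.

## Working session

There is one attempt and no reset: what is moved stays moved. The work goes in short steps, Python scripts to look and compute and a tool call to move; the robot and the scene stay as the last step left them, time stands still between calls to the robot, and variables do not carry over. Pictures are saved under pics/ and viewed, and the job is handed in when it is done.

Besides the shell and the picture viewer there is one more tool, called after ">>>" as a command line: name --argument value ..., lists and objects as JSON in quotes. drive_tool: Moves the arm, as the interface text tells. Shift numbers are shares of 20 mm and turn numbers shares of 180 degrees, none past 1 either way. Its arguments: {"type":"object","properties":{"xyz":{"type":"array","items":{"type":"array","items":{"type":"number","minimum":-1,"maximum":1}}},"delta_rot":{"type":"array","items":{"type":"array","items":{"type":"number","minimum":-1,"maximum":1}}},"grip":{"type":"number"}},"required":["xyz","delta_rot"]}

```bash
ls; mkdir -p pics; python3 - <<'E'
from plant import status, viewer, robot, trace, tip_of
import cv2
s=status.get_state(); print(s)
for n in ["scene","side","wrist"]:
    c=viewer.calibration(n); print(n,c)
    f=viewer.grab_frame(n); cv2.imwrite(f"pics/{n}0.png",f[:,:,::-1])
E
```

```text
pics
{'clock': 0.0, 'q': array([-1.27447729,  0.61587587, -0.01261855,  1.42483096,  0.00810611,
        1.10338316, -0.04042918]), 'qvel': array([ 0.00194623, -0.00173041, -0.00078656,  0.00211419,  0.00045024,
        0.00090813, -0.00110819]), 'effort': array([-4.12459431e-04, -4.58925498e+01,  2.08677761e-01, -1.65748447e+01,
       -6.11017342e-02,  2.04736646e-02,  2.42917977e-04]), 'position': array([205.97027836, 615.74909109, 234.53174744]), 'eef_rot': array([ 0.11276835,  0.69804344, -0.11448024,  0.69779146]), 'contact_force': array([ 0.06504079, -0.21233719,  0.13135565]), 'wrist_torque': array([ 0.00096446,  0.04056135, -0.03192298]), 'gripper_width': 92.79431561050885}
scene {'fx': 615.7892521537367, 'fy': 615.7892521537367, 'cx': 310.26053884165464, 'cy': 250.20260405211806, 'extrinsics': array([[ 7.02397543e-01,  4.36732593e-01, -5.62051896e-01,
         1.27601948e+03],
       [ 7.11411870e-01, -4.56306990e-01,  5.34487682e-01,
        -7.30501326e+02],
       [-2.30400174e-02, -7.75273225e-01, -6.31205659e-01,
         8.96710398e+02],
       [ 0.00000000e+00,  0.00
[... 284 characters left out ...]
-01, -5.36982076e-01,  6.25621089e-01,
        -5.85005449e+02],
       [ 1.15396353e-02, -7.63900104e-01, -6.45231329e-01,
         6.35138663e+02],
       [ 0.00000000e+00,  0.00000000e+00,  0.00000000e+00,
         1.00000000e+00]])}
wrist {'fx': 412.3476335209206, 'fy': 412.3476335209206, 'cx': 317.54373882238235, 'cy': 240.1539109060201, 'extrinsics': array([[ 3.17469635e-01,  9.16075086e-01,  2.44988710e-01,
         1.39180135e+02],
       [ 9.48264424e-01, -3.05938631e-01, -8.48300422e-02,
         6.39573946e+02],
       [-2.75917754e-03,  2.59245041e-01, -9.65807639e-01,
         3.84200534e+02],
       [ 0.00000000e+00,  0.00000000e+00,  0.00000000e+00,
         1.00000000e+00]])}
```

View pics/scene0.png

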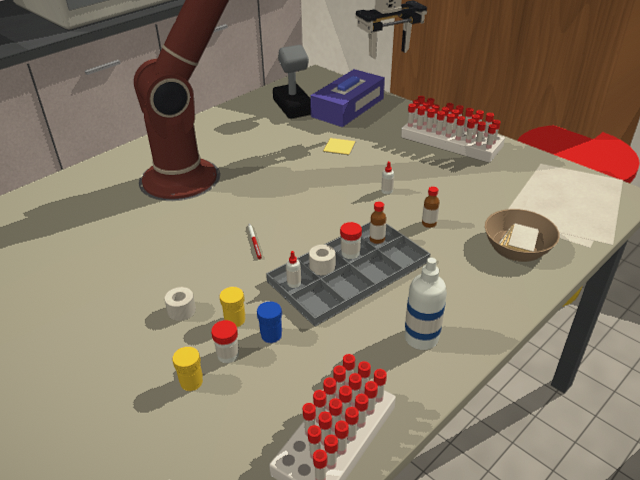

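View pics/side0.png

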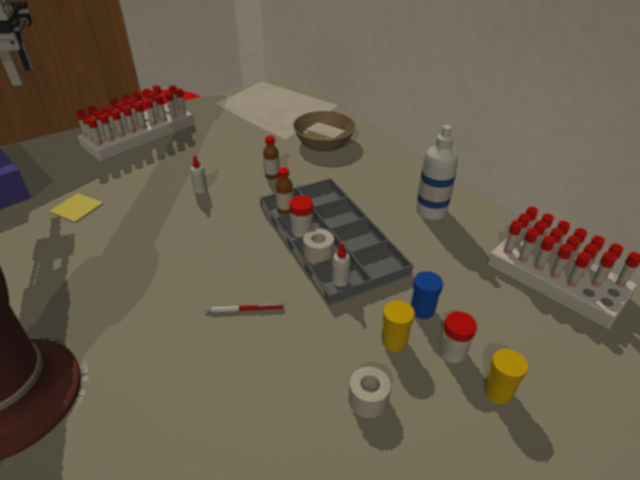

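View pics/wrist0.png

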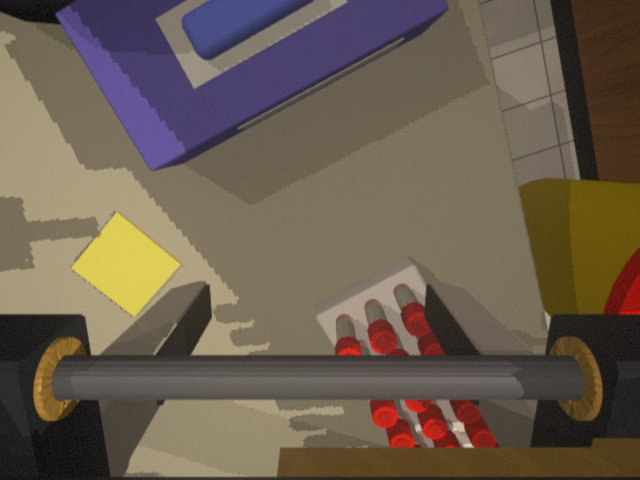

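```bash
cat > h.py <<'E'
from plant import status, viewer, robot, trace, tip_of
import numpy as np, cv2, itertools
from scipy.spatial.transform import Rotation as R
def cal(n):
    c=viewer.calibration(n); return c,np.array(c["extrinsics"])
def ray(n,px,c=None):
    c,E=c or cal(n)
    d=np.array([(px[0]-c["cx"])/c["fx"],(px[1]-c["cy"])/c["fy"],1]); d=E[:3,:3]@d
    return E[:3,3],d/np.linalg.norm(d)
def onz(n,px,z,c=None):
    o,d=ray(n,px,c); return o+d*(z-o[2])/d[2]
def proj(n,P,c=None):
    c,E=c or cal(n); p=E[:3,:3].T@(np.asarray(P,float)-E[:3,3])
    return np.array([c["fx"]*p[0]/p[2]+c["cx"],c["fy"]*p[1]/p[2]+c["cy"]])
def tri(rs):
    A=sum(np.eye(3)-np.outer(d,d) for o,d in rs); b=sum((np.eye(3)-np.outer(d,d))@o for o,d in rs)
    P=np.linalg.solve(A,b); e=[np.linalg.norm(np.cross(P-o,d)) for o,d in rs]
    return P,max(e)
def st():
    s=status.get_state(); r=R.from_quat(s["eef_rot"]).as_matrix()
    print("t",round(s["clock"],2),"pos",s["position"].round(1),"x",r[:,0].round(3),"y",r[:,1].round(3),"F",s["contact_force"].round(1),"w",round(s["gripper_width"],1),"q",s["q"].round(2))
    return s,r
E
python3 - <<'E'
from h import *
for n in ["scene","side"]: viewer.grab_frame(n)
for k,z in [("pot",36),("culture",50),("dropper",44),("roll",21),("organiser",0)]:
    for n in ["scene","side"]:
        q="organiser" if k=="organiser" else f"new_{k}_mid"
        for d in tip_of(q,n):
            print(k,n,round(d["score"],2),np.round(d["location"],1),onz(n,d["location"],z).round(1), onz(n,d["location"],z+4).round(1))
E
```

```text
pot scene 0.97 [235.3 306.5] [ 528.1 -230.6   36. ] [ 531.6 -232.9   40. ]
pot scene 0.82 [188.2 371. ] [ 595.6 -394.5   36. ] [ 598.8 -396.1   40. ]
pot scene 0.69 [227.1 341.7] [ 590.5 -301.3   36. ] [ 593.7 -303.3   40. ]
pot scene 0.69 [271.3 320.6] [ 609.2 -206.5   36. ] [ 612.3 -209.    40. ]
pot side 0.93 [504.2 375.7] [ 597.8 -390.9   36. ] [ 594.7 -392.2   40. ]
pot side 0.86 [398.1 326.8] [ 531.5 -238.    36. ] [ 528.9 -240.3   40. ]
pot side 0.79 [457.1 335.1] [ 596.1 -301.2   36. ] [ 593.1 -303.1   40. ]
pot side 0.59 [427.1 296.6] [ 614.6 -215.8   36. ] [ 611.4 -218.2   40. ]
pot side 0.49 [272.6 157.7] [625.7 313.3  36. ] [622.4 307.3  40. ]
culture scene 0.62 [431.7 203.3] [605.3 311.2  50. ] [608.5 306.3  54. ]
culture side 0.94 [272.5 156.4] [617.1 297.4  50. ] [613.8 291.4  54. ]
dropper scene 0.71 [386.3 177.5] [447.9 332.3  44. ] [451.8 327.4  48. ]
dropper side 0.6 [199.1 175.7] [447.2 323.2  44. ] [445.1 317.   48. ]
roll scene 0.7 [179.2 303.3] [ 424.6 -296.2   21. ] [ 428.5 -298.2   25. ]
roll scene 0.55 [296.3 265.6] [512.1 -47.6  21. ] [515.6 -50.7  25. ]
roll side 0.9 [372.2 395.4] [ 428.5 -303.4   21. ] [ 426.6 -305.2   25. ]
organiser scene 0.6 [348.  273.3] [594.9  29.7   0. ] [597.9  26.3   4. ]
organiser side 0.64 [325.2 236.2] [588.9  43.5   0. ] [586.1  39.5   4. ]
```

```bash
python3 - <<'E'
from h import *
a=cv2.imread("pics/scene0.png")[190:340,250:450]; b=cv2.imread("pics/side0.png")[160:310,240:440]
cv2.imwrite("pics/za.png",cv2.resize(a,None,fx=4,fy=4,interpolation=2)); cv2.imwrite("pics/zb.png",cv2.resize(b,None,fx=4,fy=4,interpolation=2))
E
```

```text
(no output)
```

View pics/za.png

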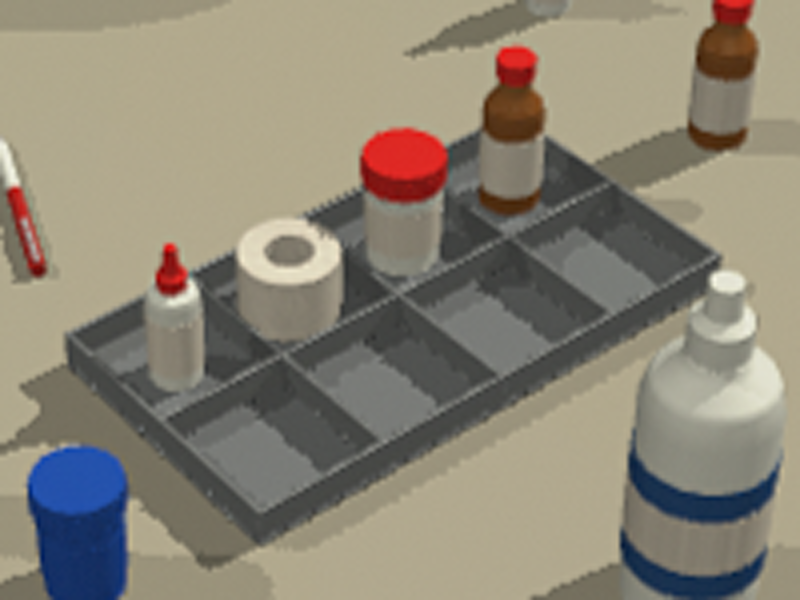

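View pics/zb.png

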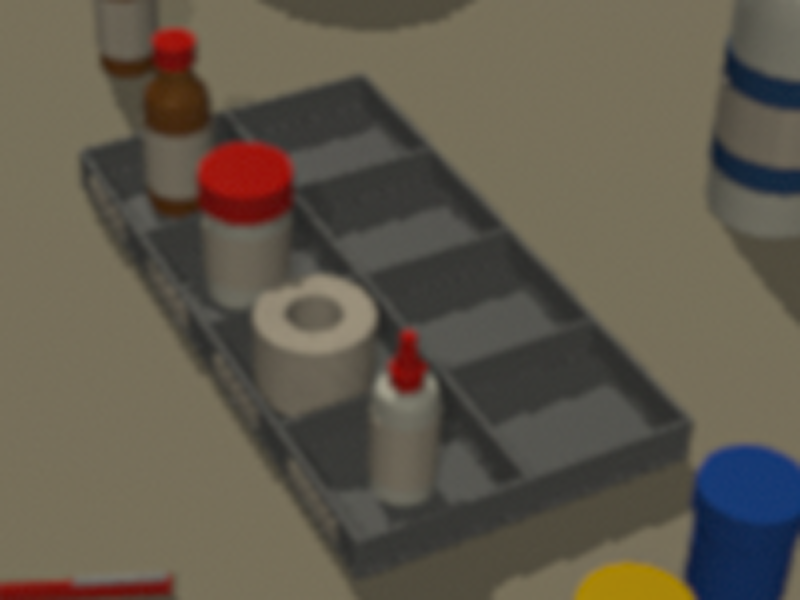

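```bash
python3 - <<'E'
from h import *
from scipy.optimize import least_squares
obs=[("scene",(266.5,274.3),(-86.5,-161.5)),("scene",(314.5,318.8),(86.5,-161.5)),("scene",(430,254.5),(86.5,161.5)),
("side",(330,179.5),(86.5,161.5)),("side",(412.5,266.3),(86.5,-161.5)),("side",(329.3,296.3),(-86.5,-161.5)),("side",(260.5,198),(-86.5,161.5))]
C={n:cal(n) for n in("scene","side")}
def W(p,a,z=25):
    c,s=np.cos(p[2]),np.sin(p[2]); return np.array([p[0]+c*a[0]-s*a[1],p[1]+s*a[0]+c*a[1],z])
f=lambda p,ns=("scene","side"):np.concatenate([proj(n,W(p,a),C[n])-px for n,px,a in obs if n in ns])
for ns in [("scene",),("side",),("scene","side")]:
    r=least_squares(lambda p:f(p,ns),[592,36,0]); print(ns,r.x.round(4),r.fun.round(1))
p=r.x
for y,n in zip((-120,-40,40,120),("dropper","roll","pot","culture")): print(n,W(p,(-42.5,y)).round(1),W(p,(42.5,y)).round(1))
print("oldroll",onz("scene",(322.5,252.5),46),onz("side",(318.8,238),46))
for k,o in [("dropper",44),("pot",36),("culture",50),("roll",21)]:
  for n in ("scene","side"):
    print(k,n,[ (round(d["score"],2),onz(n,d["location"],o+4).round(1)) for d in tip_of(f"old_{k}_mid",n)])
# trace-based base/silhouettes of new things
for k in("dropper","pot","culture","roll"):
  for n in ("scene","side"):
    print(k,n,[(round(d["score"],2),np.round(d["rect"],1)) for d in trace(f"new_{k}_mid",n)])
E
```

```text
('scene',) [ 5.948989e+02  3.354420e+01 -1.315000e-01] [-0.8 -0.4  0.1  0.5  0.7 -0.4]
('side',) [ 5.917103e+02  3.153410e+01 -1.337000e-01] [ 1.  -1.3  1.2 -0.1 -0.6  0.7 -1.6 -0.4]
('scene', 'side') [ 5.932782e+02  3.303050e+01 -1.320000e-01] [-1.5 -0.7 -0.7  0.2 -0.  -0.6  1.  -1.8  1.4 -1.  -0.1 -0.2 -1.4 -0.9]
dropper [535.4 -80.3  25. ] [619.6 -91.5  25. ]
roll [545.9  -1.   25. ] [630.1 -12.2  25. ]
pot [556.4  78.3  25. ] [640.7  67.1  25. ]
culture [566.9 157.6  25. ] [651.2 146.4  25. ]
oldroll [543.41180878   2.72801213  46.        ] [5.43608451e+02 2.24201341e-01 4.60000000e+01]
dropper scene [(0.9, array([541.2, -80. ,  48. ]))]
dropper side [(0.94, array([529.9, -79.8,  48. ]))]
pot scene [(0.79, array([550.5,  78.3,  40. ]))]
pot side [(0.72, array([554.2,  71. ,  40. ]))]
culture scene [(0.74, array([557.8, 167. ,  54. ]))]
culture side [(0.69, array([563.8, 151.2,  54. ]))]
roll scene [(0.71, array([543.7,   2.4,  25. ]))]
roll side [(0.56, array([539.8,  -3.2,  25. ]))]
dropper scene [(0.72, array([294.1, 269.4,  11.1,  31. ])), (0.63, array([387.8, 180.2,   9.2,  30.1]))]
dropper side [(0.84, array([199.2, 174.3,  13.6,  38.2]))]
pot scene [(0.95, array([187.5, 367.8,  27.6,  42.7])), (0.86, array([269.1, 321.6,  27.3,  43.2])), (0.86, array([231.8, 306.9,  26.1,  46. ])), (0.72, array([225. , 341.8,  27.4,  42. ])), (0.29, array([431.8, 206.3,  14.4,  44.8]))]
pot side [(0.91, array([399.3, 327.4,  30.4,  49.5])), (0.86, array([427.6, 293.1,  30.5,  45.5])), (0.76, array([460. , 335.2,  37.7,  50.3])), (0.69, array([506.6, 374.9,  45.3,  53.9]))]
culture scene [(0.71, array([430.5, 207.5,  17.3,  45.8])), (0.52, array([179.8, 303.4,  30.3,  32.5])), (0.42, array([292.9, 270.3,  17.9,  34.2]))]
culture side [(0.56, array([271.7, 157.8,  16.4,  44.9]))]
roll scene [(0.84, array([176.6, 304.6,  30.3,  34.2]))]
roll side [(0.82, array([369.5, 392.1,  44.4,  48.5]))]
```

```bash
cat >> h.py <<'E'
OX=np.array([np.cos(-.132),np.sin(-.132),0])
Rt=np.column_stack([[0,0,-1],OX,np.cross([0,0,-1],OX)])
def plan(t,Rg=Rt):
    s,r=st()
    rv=R.from_matrix(r.T@Rg).as_rotvec()
    if np.linalg.norm(rv)>np.pi/2:
        pass
    print("rot deg",np.degrees(rv).round(2),"share",(rv/np.pi).round(4))
    if t is not None:
        d=np.array(t)-s["position"]; print("shift in TARGET axes /20:",(Rg.T@d/20).round(3),"in current axes:",(r.T@d/20).round(3))
E
python3 - <<'E'
from h import *
plan([448,328,200])
for px in [(424,345),(240,225)]: print(onz("scene",px,0))
print(onz("side",(434,215),0))
E
```

```text
t 1.55 pos [206.1 616.4 235.6] x [-0. -0. -1.] y [ 0.317  0.948 -0.   ] F [-0.  -0.4  0.4] w 92.9 q [-1.27  0.61 -0.01  1.42  0.01  1.1  -0.04]
rot deg [7.907e+01 0.000e+00 1.000e-02] share [0.4393 0.     0.    ]
shift in TARGET axes /20: [ 1.781 13.887 12.703] in current axes: [ 1.781 -9.841 16.043]
[842.30314887 -22.88064142   0.        ]
[ 2.84324126e+02 -2.13743376e+01 -1.13686838e-13]
[822.31118837 -26.64049964   0.        ]
```

>>> drive_tool --xyz '[[0, 0, 0], [0, 0, 0], [0, 0, 0], [0, 0, 0], [0, 0, 0], [0, 0, 0], [0, 0, 0], [0, 0, 0], [0, 0, 0], [0, 0, 0]]' --delta_rot '[[0.0366, 0, 0], [0.0366, 0, 0], [0.0366, 0, 0], [0.0366, 0, 0], [0.0366, 0, 0], [0.0366, 0, 0], [0.0366, 0, 0], [0.0366, 0, 0], [0.0366, 0, 0], [0.0366, 0, 0]]'

```text
clock: 2.38
position: [206.0, 616.5, 235.7]
eef_rot: [0.476, 0.523, -0.476, 0.523]
contact_force: [-1.1, 0.5, -0.3]
gripper_width: 92.9
```

>>> drive_tool --xyz '[[0, 0, 0], [0, 0, 0], [0, 1, 0.9], [0, 1, 0.9], [0, 1, 0.9], [0, 1, 0.9], [0, 1, 0.9], [0, 1, 0.9], [0, 1, 0.9], [0, 1, 0.9]]' --delta_rot '[[0.0366, 0, 0], [0.0366, 0, 0], [0, 0, 0], [0, 0, 0], [0, 0, 0], [0, 0, 0], [0, 0, 0], [0, 0, 0], [0, 0, 0], [0, 0, 0]]'

```text
clock: 3.22
position: [346.5, 451.7, 235.8]
eef_rot: [0.532, 0.466, -0.532, 0.466]
contact_force: [0.3, -0.1, -0.1]
gripper_width: 93.0
```

```bash
python3 - <<'E'
from h import *
plan([448,328,200])
E
```

```text
t 3.22 pos [346.5 451.7 235.8] x [ 0.  0. -1.] y [ 0.991 -0.131 -0.   ] F [ 0.3 -0.1 -0.1] w 93.0 q [-1.19  0.51  0.37  1.67 -0.21  1.   -0.88]
rot deg [ 0.04 -0.02  0.  ] share [ 0.0002 -0.0001  0.    ]
shift in TARGET axes /20: [1.792 5.847 5.465] in current axes: [1.79  5.843 5.47 ]
```

>>> drive_tool --xyz '[[0, 1, 0.9], [0, 1, 0.9], [0.3, 1, 0.9], [0.3, 1, 0.9], [0.3, 1, 0.9], [0.4, 0.84, 0.97], [0.5, 0, 0], [0, 0, 0]]' --delta_rot '[[0, 0, 0], [0, 0, 0], [0, 0, 0], [0, 0, 0], [0, 0, 0], [0, 0, 0], [0, 0, 0], [0, 0, 0]]' --grip -0.4

```text
clock: 3.88
position: [447.2, 326.9, 198.1]
eef_rot: [-0.531, -0.465, 0.534, -0.465]
contact_force: [-0.6, 0.4, 0.1]
gripper_width: 65.1
```

```bash
cat >> h.py <<'E'
def look(name,q=None,h=None):
    s,r=st(); c=cal("wrist"); f=viewer.grab_frame("wrist"); cv2.imwrite(f"pics/{name}.png",f[:,:,::-1])
    if q:
        for d in tip_of(q,"wrist"): print("tip",round(d["score"],2),np.round(d["location"],1),onz("wrist",d["location"],h,c).round(1))
        for d in trace(q,"wrist"): print("rect",round(d["score"],2),np.round(d["rect"],1))
    return c,f
E
python3 - <<'E'
from h import *
look("w1","new_dropper_mid",44)
E
```

```text
t 3.88 pos [447.2 326.9 198.1] x [-0.003 -0.002 -1.   ] y [ 0.991 -0.135 -0.002] F [-0.6  0.4  0.1] w 65.1 q [-0.91  0.53  0.37  1.76 -0.23  0.9  -0.58]
tip 0.65 [319.7 213.6] [450.9 337.6  44. ]
rect 0.88 [318.8 212.8  41.9  49.7]
```

View pics/w1.png

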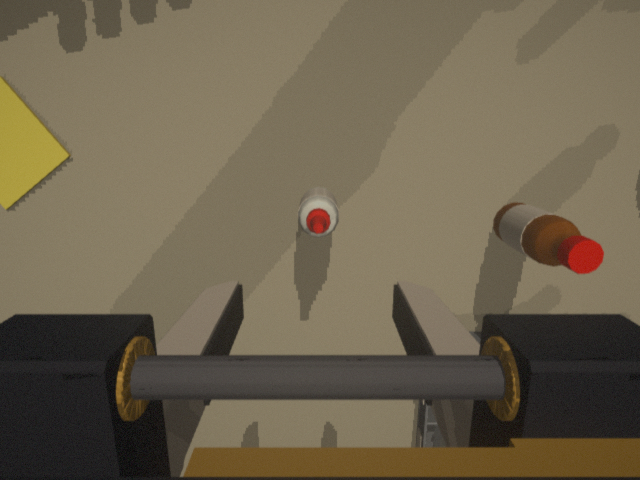

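```bash
python3 - <<'E'
from h import *
s,r=st()
for px,z in [((318.5,222),80),((319.5,215),57),((319.5,196),5)]: print(onz("wrist",px,z))
print(proj("wrist",s["position"]), proj("wrist",[447,327,44]))
# red cap in scene/side
for n,box in [("scene",(370,150,410,205)),("side",(180,140,220,205))]:
    f=cv2.imread(f"pics/{n}0.png"); x0,y0,x1,y1=box; g=f[y0:y1,x0:x1].astype(int)
    m=(g[:,:,2]>100)&(g[:,:,1]<70); ys,xs=np.nonzero(m); print(n,xs.mean()+x0,ys.mean()+y0,ys.min()+y0,ys.max()+y0, onz(n,(xs.mean()+x0,ys.mean()+y0),71))
c,_=cal("wrist");
a=cv2.imread("pics/w1.png")[160:330,240:400]; cv2.imwrite("pics/w1z.png",cv2.resize(a,None,fx=3.5,fy=3.5,interpolation=2))
E
```

```text
t 4.03 pos [446.3 330.7 199.8] x [-0.001  0.001 -1.   ] y [ 0.992 -0.129 -0.001] F [-0.2  0.3  0. ] w 64.9 q [-0.91  0.53  0.36  1.76 -0.23  0.9  -0.58]
[449.46996256 343.21046695  80.        ]
[450.22128709 343.19708584  57.        ]
[451.12234246 348.80798982   5.        ]
[314.98429989 319.07432561] [317.96604037 232.79000478]
scene 384.296875 180.8125 162 204 [480.21643577 283.76911333  71.        ]
side 194.6734693877551 161.59183673469389 155 167 [448.2584124  339.30392867  71.        ]
```

View pics/w1z.png

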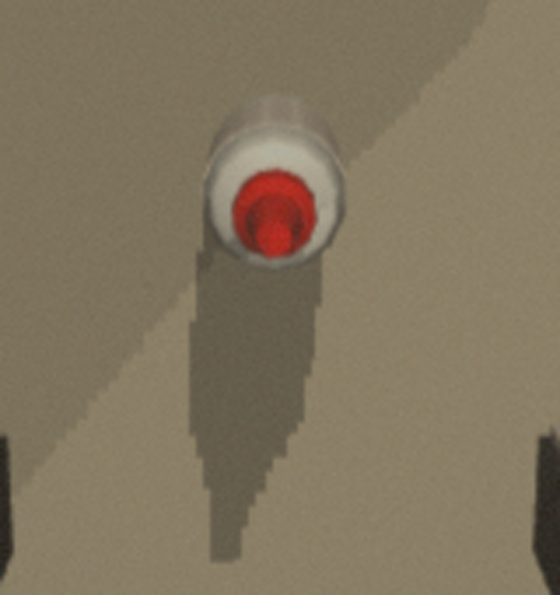

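```bash
python3 - <<'E'
from h import *
for i in range(2):
    c,f=look("w2")
    g=f[100:300,220:420].astype(int); m=(g[:,:,0]>100)&(g[:,:,1]<70); ys,xs=np.nonzero(m); cx,cy=xs.mean()+220,ys.mean()+100
    print(cx,cy,ys.max()+100,onz("wrist",(cx,cy),68,c),onz("wrist",(cx,ys.max()+99),88,c),c[1][:3,3])
g=cv2.imread("pics/w2.png")[160:330,240:400]; cv2.imwrite("pics/w2z.png",cv2.resize(g,None,fx=3.5,fy=3.5,interpolation=2))
E
```

```text
t 4.03 pos [446.3 330.7 199.8] x [-0.001  0.001 -1.   ] y [ 0.992 -0.129 -0.001] F [-0.2  0.3  0. ] w 64.9 q [-0.91  0.53  0.36  1.76 -0.23  0.9  -0.58]
319.89234449760767 225.67464114832535 238 [449.77052626 337.83935845  68.        ] [449.30302696 334.88023823  88.        ] [456.83833861 402.38485211 349.42152719]
t 4.08 pos [446.4 330.8 200. ] x [-0.     0.001 -1.   ] y [ 0.992 -0.128 -0.   ] F [-0.4 -0.  -0.2] w 65.1 q [-0.91  0.53  0.36  1.76 -0.23  0.9  -0.58]
319.6105769230769 225.8653846153846 238 [449.72684406 337.82992089  68.        ] [449.27837717 334.99479747  88.        ] [456.83148898 402.48488729 349.6617073 ]
```

View pics/w2z.png

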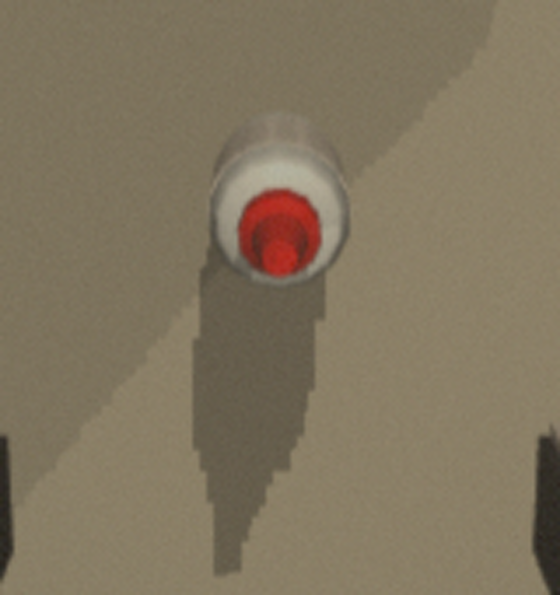

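```bash
python3 - <<'E'
from h import *
print(onz("wrist",(320,221.4),54),onz("wrist",(320.3,232.9),88))
plan([449.7,338,40])
E
```

```text
[450.254751  337.7632582  54.       ] [450.23666467 337.53428616  88.        ]
t 4.13 pos [446.5 330.7 200.1] x [ 0.     0.001 -1.   ] y [ 0.992 -0.128  0.   ] F [-0.3 -0.4 -0.3] w 65.2 q [-0.91  0.53  0.36  1.76 -0.23  0.9  -0.58]
rot deg [ 0.19 -0.08 -0.  ] share [ 0.001  -0.0004 -0.    ]
shift in TARGET axes /20: [ 8.004  0.109 -0.383] in current axes: [ 8.004  0.11  -0.372]
```

>>> drive_tool --xyz '[[0, 0.13, -0.38], [1, 0, 0], [1, 0, 0], [1, 0, 0], [1, 0, 0], [1, 0, 0], [1, 0, 0], [1, 0, 0], [1, 0, 0], [0, 0, 0]]' --delta_rot '[[0, 0, 0], [0, 0, 0], [0, 0, 0], [0, 0, 0], [0, 0, 0], [0, 0, 0], [0, 0, 0], [0, 0, 0], [0, 0, 0], [0, 0, 0]]'

```text
clock: 4.97
position: [448.6, 336.2, 36.4]
eef_rot: [-0.529, -0.467, 0.534, -0.466]
contact_force: [-1.1, 0.9, -0.1]
gripper_width: 64.9
```

>>> drive_tool --xyz '[[0, 0, 0], [0, 0, 0], [0, 0, 0], [0, 0, 0], [0, 0, 0], [0, 0, 0]]' --delta_rot '[[0, 0, 0], [0, 0, 0], [0, 0, 0], [0, 0, 0], [0, 0, 0], [0, 0, 0]]' --grip 1

```text
clock: 5.47
position: [450.8, 336.3, 40.4]
eef_rot: [0.532, 0.466, -0.532, 0.466]
contact_force: [-0.1, -0.0, -0.0]
gripper_width: 29.9
```

```bash
python3 - <<'E'
from h import *
look("w3")
E
```

```text
t 5.47 pos [450.8 336.3  40.4] x [ 0.     0.001 -1.   ] y [ 0.991 -0.131  0.   ] F [-0.1 -0.  -0. ] w 29.9 q [-0.84  0.76  0.26  1.87 -0.34  0.56 -0.49]
```

View pics/w3.png

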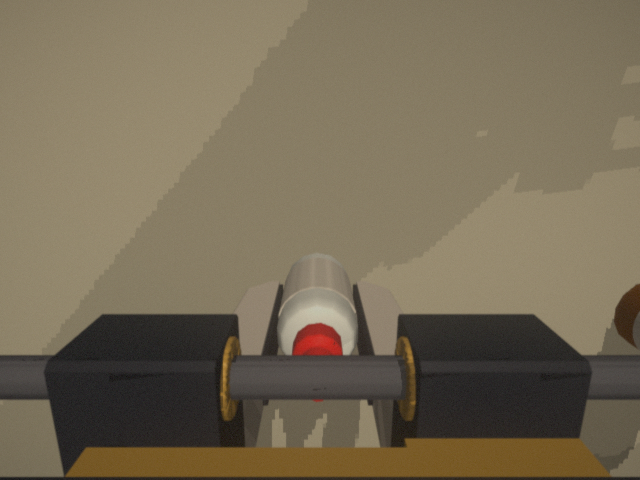

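>>> drive_tool --xyz '[[-0.5, 0, 0], [-1, 0, 0], [-1, 0, 0], [-1, 0, 0], [-1, 0, 0], [-1, 0, 0], [-1, 0, 0], [-1, 0, 0], [-0.5, 0, 0], [0, 0, 0]]' --delta_rot '[[0, 0, 0], [0, 0, 0], [0, 0, 0], [0, 0, 0], [0, 0, 0], [0, 0, 0], [0, 0, 0], [0, 0, 0], [0, 0, 0], [0, 0, 0]]'

```text
clock: 6.35
position: [452.2, 336.7, 202.4]
eef_rot: [0.534, 0.466, -0.53, 0.466]
contact_force: [-1.0, -0.7, -0.4]
gripper_width: 29.4
```

```bash
python3 - <<'E'
from h import *
plan([619.6,-91.5,190])
E
```

```text
t 6.35 pos [452.2 336.7 202.4] x [ 0.004  0.003 -1.   ] y [ 0.991 -0.132  0.004] F [-1.  -0.7 -0.4] w 29.4 q [-0.92  0.53  0.37  1.74 -0.24  0.91 -0.58]
rot deg [ 0.   -0.23 -0.23] share [ 0.     -0.0013 -0.0013]
shift in TARGET axes /20: [ 0.622 11.115 20.12 ] in current axes: [ 0.585 11.111 20.123]
```

>>> drive_tool --xyz '[[0, 0.2, 0.4], [0, 0.5, 0.9], [0, 0.54, 1], [0, 0.54, 1], [0, 0.54, 1], [0, 0.54, 1], [0, 0.54, 1], [0, 0.54, 1], [0, 0.54, 1], [0, 0.54, 1]]' --delta_rot '[[0, 0, 0], [0, 0, 0], [0, 0, 0], [0, 0, 0], [0, 0, 0], [0, 0, 0], [0, 0, 0], [0, 0, 0], [0, 0, 0], [0, 0, 0]]'

```text
clock: 7.18
position: [525.1, 136.3, 197.9]
eef_rot: [-0.531, -0.466, 0.533, -0.465]
contact_force: [0.3, -0.2, -1.6]
gripper_width: 29.7
```

>>> drive_tool --xyz '[[0, 0.54, 1], [0, 0.54, 1], [0, 0.54, 1], [0, 0.54, 1], [0, 0.54, 1], [0, 0.54, 1], [0, 0.54, 1], [0, 0.54, 1], [0, 0.54, 1], [0, 0.54, 1]]' --delta_rot '[[0, 0, 0], [0, 0, 0], [0, 0, 0], [0, 0, 0], [0, 0, 0], [0, 0, 0], [0, 0, 0], [0, 0, 0], [0, 0, 0], [0, 0, 0]]'

```text
clock: 8.02
position: [605.5, -75.9, 197.6]
eef_rot: [-0.531, -0.467, 0.533, -0.465]
contact_force: [-0.1, 0.0, -0.8]
gripper_width: 29.4
```

>>> drive_tool --xyz '[[0, 0.3, 0.6], [0, 0, 0.2], [0, 0, 0], [0, 0, 0]]' --delta_rot '[[0, 0, 0], [0, 0, 0], [0, 0, 0], [0, 0, 0]]'

```text
clock: 8.35
position: [609.8, -89.3, 198.9]
eef_rot: [-0.531, -0.467, 0.532, -0.465]
contact_force: [0.3, 1.5, -0.2]
gripper_width: 29.3
```

```bash
python3 - <<'E'
from h import *
plan([619.6,-91.5,46])
look("w4")
cv2.imwrite("pics/s4.png",viewer.grab_frame("side")[:,:,::-1])
E
```

```text
t 8.35 pos [609.8 -89.3 198.9] x [-0.002  0.002 -1.   ] y [ 0.991 -0.131 -0.002] F [ 0.3  1.5 -0.2] w 29.3 q [-0.1   0.62  0.36  1.58 -0.25  0.99  0.2 ]
rot deg [ 0.06 -0.08  0.13] share [ 0.0004 -0.0004  0.0007]
shift in TARGET axes /20: [7.643 0.501 0.044] in current axes: [7.642 0.518 0.055]
t 8.35 pos [609.8 -89.3 198.9] x [-0.002  0.002 -1.   ] y [ 0.991 -0.131 -0.002] F [ 0.3  1.5 -0.2] w 29.3 q [-0.1   0.62  0.36  1.58 -0.25  0.99  0.2 ]
```

View pics/w4.png

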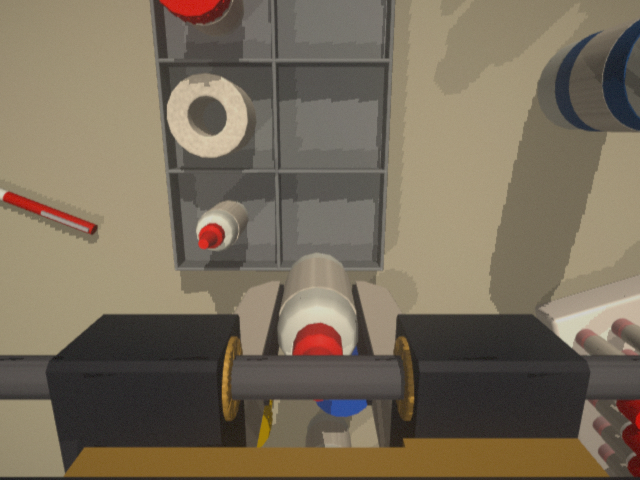

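View pics/s4.png

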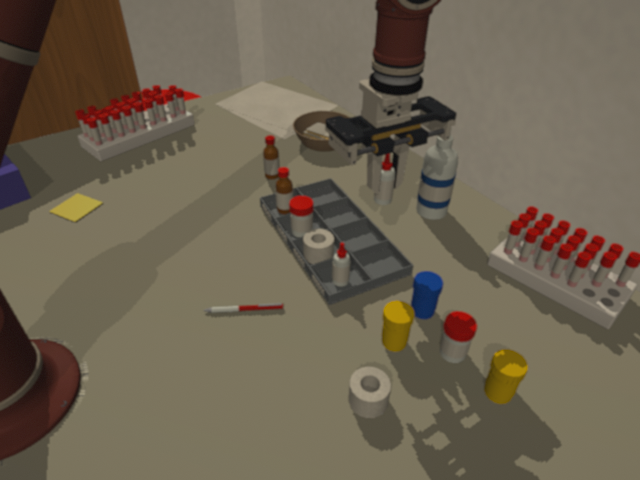

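```bash
python3 - <<'E'
from h import *
from scipy.optimize import least_squares
c=cal("wrist"); s,r=st()
obs=[((177,269),(-85,-160)),((382,269),(85,-160)),((277.5,171),(0,-80)),((168.5,171),(-85,-80)),((386.5,171),(85,-80)),((277,60),(0,0)),((389,60),(85,0)),((161,60),(-85,0))]
def W(p,a,z=25):
    C,S=np.cos(p[2]),np.sin(p[2]); return np.array([p[0]+C*a[0]-S*a[1],p[1]+S*a[0]+C*a[1],z])
r=least_squares(lambda p:np.concatenate([proj("wrist",W(p,a),c)-px for px,a in obs]),[592,36,0]); print(r.x.round(3),r.fun.round(1))
for y,n in zip((-120,-40,40,120),("dropper","roll","pot","culture")): print(n,W(r.x,(42.5,y)).round(1))
print(onz("wrist",(207,116),46,c))
plan(W(r.x,(42.5,-120),46))
E
```

```text
t 8.45 pos [610.3 -88.4 199.3] x [-0.001  0.002 -1.   ] y [ 0.992 -0.129 -0.001] F [-0.   0.5  0.5] w 29.6 q [-0.1   0.62  0.36  1.58 -0.25  0.99  0.2 ]
[ 5.9611e+02  3.5830e+01 -1.3200e-01] [ 0.3 -0.8  0.4 -0.2  0.2  0.1  0.1 -0.2  0.4  0.4 -1.8  0.3  2.9  0.6
 -2.4 -0. ]
dropper [622.4 -88.7  25. ]
roll [633.   -9.4  25. ]
pot [643.5  69.9  25. ]
culture [654.  149.2  25. ]
[544.39706613   2.68330456  46.        ]
t 8.45 pos [610.3 -88.4 199.3] x [-0.001  0.002 -1.   ] y [ 0.992 -0.129 -0.001] F [-0.   0.5  0.5] w 29.6 q [-0.1   0.62  0.36  1.58 -0.25  0.99  0.2 ]
rot deg [ 0.17 -0.09  0.07] share [ 0.0009 -0.0005  0.0004]
shift in TARGET axes /20: [ 7.666  0.606 -0.065] in current axes: [ 7.665  0.615 -0.052]
```

>>> drive_tool --xyz '[[0, 0.55, 0], [1, 0, 0], [1, 0, 0], [1, 0, 0], [1, 0, 0], [1, 0, 0], [1, 0, 0], [0.8, 0, 0], [0.4, 0, 0], [0.25, 0, 0]]' --delta_rot '[[0, 0, 0], [0, 0, 0], [0, 0, 0], [0, 0, 0], [0, 0, 0], [0, 0, 0], [0, 0, 0], [0, 0, 0], [0, 0, 0], [0, 0, 0]]'

```text
clock: 9.28
position: [620.9, -90.4, 49.5]
eef_rot: [-0.531, -0.467, 0.532, -0.466]
contact_force: [-0.5, -0.1, -0.9]
gripper_width: 29.6
```

>>> drive_tool --xyz '[[0.1, 0, 0], [0, 0, 0], [0, 0, 0]]' --delta_rot '[[0, 0, 0], [0, 0, 0], [0, 0, 0]]'

```text
clock: 9.53
position: [622.2, -92.1, 49.7]
eef_rot: [0.532, 0.466, -0.531, 0.467]
contact_force: [-0.4, -0.5, -0.4]
gripper_width: 29.1
```

```bash
python3 - <<'E'
from h import *
plan([621,-90,44.5])
cv2.imwrite("pics/s5.png",viewer.grab_frame("scene")[190:340,250:450,::-1].repeat(3,0).repeat(3,1))
E
```

```text
t 9.53 pos [622.2 -92.1  49.7] x [ 0.002 -0.    -1.   ] y [ 0.991 -0.131  0.002] F [-0.4 -0.5 -0.4] w 29.1 q [-0.05  0.81  0.29  1.67 -0.32  0.7   0.26]
rot deg [ 0.03  0.   -0.11] share [ 0.0002  0.     -0.0006]
shift in TARGET axes /20: [ 0.26  -0.075 -0.095] in current axes: [ 0.26  -0.076 -0.095]
```

View pics/s5.png

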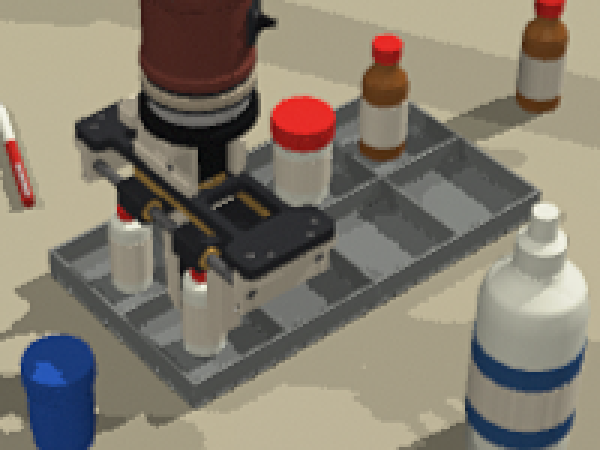

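>>> drive_tool --xyz '[[0.12, 0, 0], [0.12, 0, 0], [0.05, 0, 0], [0, 0, 0]]' --delta_rot '[[0, 0, 0], [0, 0, 0], [0, 0, 0], [0, 0, 0]]'

```text
clock: 9.92
position: [622.0, -92.2, 44.4]
eef_rot: [0.532, 0.466, -0.531, 0.466]
contact_force: [-1.3, 1.0, 6.2]
gripper_width: 29.6
```

>>> drive_tool --xyz '[[0, 0, 0], [0, 0, 0], [0, 0, 0], [0, 0, 0], [0, 0, 0]]' --delta_rot '[[0, 0, 0], [0, 0, 0], [0, 0, 0], [0, 0, 0], [0, 0, 0]]' --grip -0.2

```text
clock: 10.33
position: [621.4, -92.1, 42.6]
eef_rot: [-0.532, -0.466, 0.532, -0.466]
contact_force: [-0.3, -0.4, 0.1]
gripper_width: 54.8
```

>>> drive_tool --xyz '[[-0.3, 0, 0], [-0.7, 0, 0], [-1, 0, 0], [-1, 0, 0], [-1, 0, 0], [-1, 0, 0], [-1, 0, 0], [-1, 0, 0], [-0.5, 0, 0], [0, 0, 0]]' --delta_rot '[[0, 0, 0], [0, 0, 0], [0, 0, 0], [0, 0, 0], [0, 0, 0], [0, 0, 0], [0, 0, 0], [0, 0, 0], [0, 0, 0], [0, 0, 0]]'

```text
clock: 11.17
position: [623.0, -92.6, 195.8]
eef_rot: [0.533, 0.464, -0.531, 0.468]
contact_force: [0.0, -0.4, 0.2]
gripper_width: 55.8
```

```bash
python3 - <<'E'
from h import *
plan([593,-285,200])
look("w6")
E
```

```text
t 11.17 pos [623.  -92.6 195.8] x [ 0.006 -0.001 -1.   ] y [ 0.991 -0.131  0.006] F [ 0.  -0.4  0.2] w 55.8 q [-0.1   0.64  0.36  1.55 -0.25  0.99  0.2 ]
rot deg [ 0.01  0.01 -0.33] share [ 0.      0.     -0.0018]
shift in TARGET axes /20: [-0.211 -0.22   9.733] in current axes: [-0.211 -0.22   9.733]
t 11.17 pos [623.  -92.6 195.8] x [ 0.006 -0.001 -1.   ] y [ 0.991 -0.131  0.006] F [ 0.  -0.4  0.2] w 55.8 q [-0.1   0.64  0.36  1.55 -0.25  0.99  0.2 ]
```

View pics/w6.png

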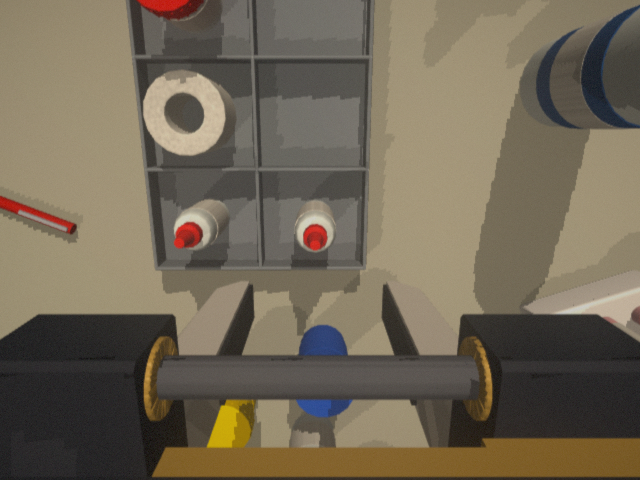

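>>> drive_tool --xyz '[[0, 0, 0.5], [0, 0, 1], [0, 0, 1], [0, -0.05, 1], [0, -0.05, 1], [0, -0.05, 1], [0, -0.05, 1], [0, 0, 1], [0, 0, 1], [0, 0, 0.9]]' --delta_rot '[[0, 0, 0], [0, 0, 0], [0, 0, 0], [0, 0, 0], [0, 0, 0], [0, 0, 0], [0, 0, 0], [0, 0, 0], [0, 0, 0], [0, 0, 0]]' --grip -0.5

```text
clock: 12.05
position: [591.0, -279.9, 190.8]
eef_rot: [-0.531, -0.467, 0.533, -0.465]
contact_force: [-0.1, 0.7, 0.3]
gripper_width: 69.5
```

>>> drive_tool --xyz '[[0, 0, 0.3], [0, 0, 0], [0, 0, 0], [0, 0, 0]]' --delta_rot '[[0, 0, 0], [0, 0, 0], [0, 0, 0], [0, 0, 0]]'

```text
clock: 12.38
position: [592.4, -281.9, 192.1]
eef_rot: [0.532, 0.467, -0.531, 0.466]
contact_force: [0.6, -0.0, 0.2]
gripper_width: 69.9
```

```bash
python3 - <<'E'
from h import *
c,f=look("w7","new_pot_mid",36)
E
```

```text
t 12.38 pos [ 592.4 -281.9  192.1] x [-0.001  0.002 -1.   ] y [ 0.992 -0.129 -0.001] F [ 0.6 -0.   0.2] w 69.9 q [ 0.22  0.68  0.34  1.47 -0.25  1.04  0.49]
tip 0.97 [336.2 357.3] [ 594.3 -393.1   36. ]
rect 0.96 [336.  364.1  48.6  88.1]
rect 0.79 [219.1 184.3  81.1  72.8]
rect 0.71 [336.6 131.7  75.9  75.6]
rect 0.59 [319.3 264.   64.6  85. ]
```

View pics/w7.png

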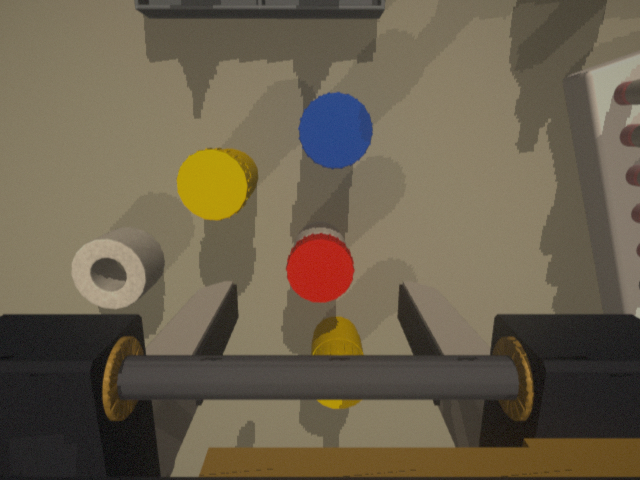

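```bash
python3 - <<'E'
from h import *
c=cal("wrist"); f=cv2.imread("pics/w7.png").astype(int)
m=(f[:,:,2]>150)&(f[:,:,1]<60)&(f[:,:,0]<60); m[:,:250]=0;m[:,400:]=0; ys,xs=np.nonzero(m); px=(xs.min()+xs.max())/2,(ys.min()+ys.max())/2; print(px)
t=onz("wrist",px,72,c); print(t, "roll",onz("wrist",(108.5,273),42,c))
print("yellow2",onz("wrist",(337,391),72,c))
plan([t[0],t[1],61])
E
```

```text
(np.float64(320.0), np.float64(269.5))
[ 592.54133318 -303.37308043   72.        ] roll [ 429.34454898 -295.44527181   42.        ]
yellow2 [ 592.89219275 -400.75051562   72.        ]
t 12.53 pos [ 592.6 -282.2  192.7] x [ 0.     0.001 -1.   ] y [ 0.992 -0.129 -0.   ] F [ 0.4 -0.2 -0.1] w 70.0 q [ 0.22  0.68  0.34  1.46 -0.25  1.04  0.49]
rot deg [ 0.15 -0.06  0.01] share [ 0.0008 -0.0003  0.    ]
shift in TARGET axes /20: [6.586 0.136 1.052] in current axes: [6.585 0.134 1.059]
```

>>> drive_tool --xyz '[[0, 0.13, 0.5], [0.4, 0, 0.55], [1, 0, 0], [1, 0, 0], [1, 0, 0], [1, 0, 0], [1, 0, 0], [1, 0, 0], [0.2, 0, 0], [0, 0, 0]]' --delta_rot '[[0, 0, 0], [0, 0, 0], [0, 0, 0], [0, 0, 0], [0, 0, 0], [0, 0, 0], [0, 0, 0], [0, 0, 0], [0, 0, 0], [0, 0, 0]]'

```text
clock: 13.37
position: [590.3, -305.6, 58.8]
eef_rot: [-0.531, -0.467, 0.533, -0.465]
contact_force: [0.0, 0.3, 0.5]
gripper_width: 69.2
```

>>> drive_tool --xyz '[[0, 0, 0], [0, 0, 0], [0, 0, 0], [0, 0, 0], [0, 0, 0], [0, 0, 0], [0, 0, 0]]' --delta_rot '[[0, 0, 0], [0, 0, 0], [0, 0, 0], [0, 0, 0], [0, 0, 0], [0, 0, 0], [0, 0, 0]]' --grip 1

```text
clock: 13.95
position: [592.4, -305.5, 62.0]
eef_rot: [0.532, 0.465, -0.532, 0.467]
contact_force: [-0.7, -0.2, 4.1]
gripper_width: 45.0
```

```bash
python3 - <<'E'
from h import *
look("w8")
E
```

```text
t 13.95 pos [ 592.4 -305.5   62. ] x [ 0.002 -0.001 -1.   ] y [ 0.991 -0.131  0.002] F [-0.7 -0.2  4.1] w 45.0 q [ 0.28  0.84  0.29  1.54 -0.31  0.8   0.56]
```

View pics/w8.png

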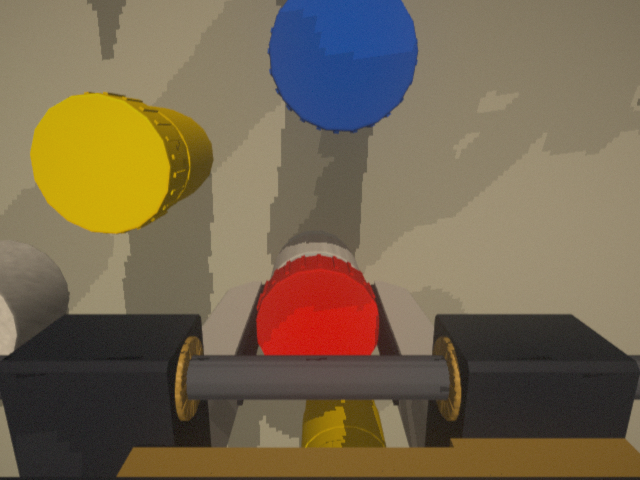

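>>> drive_tool --xyz '[[-0.3, 0, 0], [-0.7, 0, 0], [-1, 0, 0], [-1, 0, 0], [-1, 0, 0], [-1, 0, 0], [-1, 0, 0], [-0.7, 0, -0.4], [-0.3, 0, -0.8], [0, 0, -1]]' --delta_rot '[[0, 0, 0], [0, 0, 0], [0, 0, 0], [0, 0, 0], [0, 0, 0], [0, 0, 0], [0, 0, 0], [0, 0, 0], [0, 0, 0], [0, 0, 0]]'

```text
clock: 14.83
position: [597.8, -262.6, 202.7]
eef_rot: [0.533, 0.464, -0.532, 0.466]
contact_force: [0.1, 0.7, -1.2]
gripper_width: 45.1
```

```bash
python3 - <<'E'
from h import *
plan([642,68.5,200])
E
```

```text
t 14.83 pos [ 597.8 -262.6  202.7] x [ 0.003 -0.002 -1.   ] y [ 0.991 -0.134  0.003] F [ 0.1  0.7 -1.2] w 45.1 q [ 0.18  0.67  0.35  1.47 -0.25  1.05  0.45]
rot deg [-0.15  0.11 -0.16] share [-0.0008  0.0006 -0.0009]
shift in TARGET axes /20: [ 1.3700e-01  1.3000e-02 -1.6703e+01] in current axes: [  0.105  -0.031 -16.703]
```

>>> drive_tool --xyz '[[0, 0, -1], [0, 0, -1], [0, 0, -1], [0, 0, -1], [0, 0, -1], [0, 0, -1], [0, 0, -1], [0, 0, -1], [0, 0, -1], [0, 0, -1]]' --delta_rot '[[0, 0, 0], [0, 0, 0], [0, 0, 0], [0, 0, 0], [0, 0, 0], [0, 0, 0], [0, 0, 0], [0, 0, 0], [0, 0, 0], [0, 0, 0]]'

```text
clock: 15.67
position: [623.4, -61.1, 200.3]
eef_rot: [-0.531, -0.467, 0.532, -0.466]
contact_force: [0.6, -0.7, -1.3]
gripper_width: 45.2
```

>>> drive_tool --xyz '[[0, 0, -1], [0, 0, -1], [0, 0, -1], [0, 0, -1], [0, 0, -1], [0, 0, -0.7], [0, 0, -0.4], [0, 0, 0], [0, 0, 0], [0, 0, 0]]' --delta_rot '[[0, 0, 0], [0, 0, 0], [0, 0, 0], [0, 0, 0], [0, 0, 0], [0, 0, 0], [0, 0, 0], [0, 0, 0], [0, 0, 0], [0, 0, 0]]'

```text
clock: 16.5
position: [639.8, 55.7, 200.9]
eef_rot: [-0.532, -0.465, 0.533, -0.466]
contact_force: [0.6, -0.3, -1.3]
gripper_width: 45.2
```

```bash
python3 - <<'E'
from h import *
plan([642,68.5,66.5])
look("w9")
E
```

```text
t 16.5 pos [639.8  55.7 200.9] x [-0.    -0.002 -1.   ] y [ 0.991 -0.134 -0.   ] F [ 0.6 -0.3 -1.3] w 45.2 q [-0.33  0.66  0.37  1.5  -0.25  1.03 -0.04]
rot deg [-0.12  0.1   0.  ] share [-0.0007  0.0006  0.    ]
shift in TARGET axes /20: [ 6.719  0.027 -0.649] in current axes: [ 6.718  0.026 -0.661]
t 16.5 pos [639.8  55.7 200.9] x [-0.    -0.002 -1.   ] y [ 0.991 -0.134 -0.   ] F [ 0.6 -0.3 -1.3] w 45.2 q [-0.33  0.66  0.37  1.5  -0.25  1.03 -0.04]
```

View pics/w9.png

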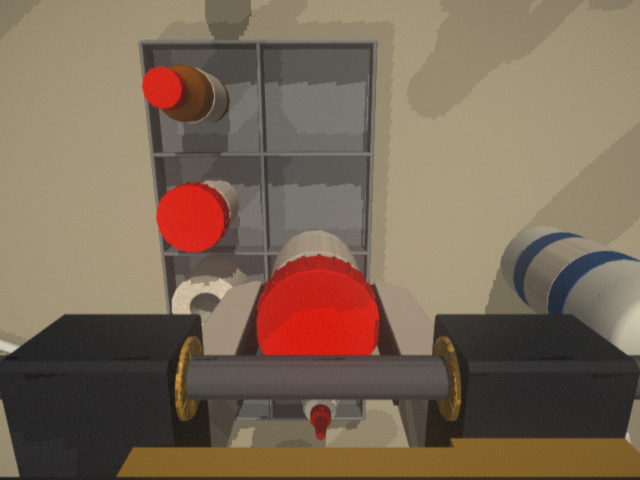

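>>> drive_tool --xyz '[[0, 0, -0.3], [0, 0.05, -0.35], [0.7, 0, 0], [1, 0, 0], [1, 0, 0], [1, 0, 0], [1, 0, 0], [0.9, 0, 0], [0.5, 0, 0], [0.3, 0, 0]]' --delta_rot '[[0, 0, 0], [0, 0, 0], [0, 0, 0], [0, 0, 0], [0, 0, 0], [0, 0, 0], [0, 0, 0], [0, 0, 0], [0, 0, 0], [0, 0, 0]]'

```text
clock: 17.38
position: [642.0, 71.0, 71.3]
eef_rot: [-0.531, -0.467, 0.532, -0.465]
contact_force: [0.3, 0.2, -0.2]
gripper_width: 45.2
```

>>> drive_tool --xyz '[[0, 0, 0], [0, 0, 0], [0, 0, 0]]' --delta_rot '[[0, 0, 0], [0, 0, 0], [0, 0, 0]]'

```text
clock: 17.63
position: [643.7, 70.6, 74.1]
eef_rot: [0.533, 0.465, -0.531, 0.467]
contact_force: [0.0, 0.3, -1.7]
gripper_width: 45.4
```

```bash
python3 - <<'E'
from h import *
plan([642,68.5,66])
cv2.imwrite("pics/s10.png",viewer.grab_frame("scene")[180:340,250:450,::-1].repeat(3,0).repeat(3,1))
E
```

```text
t 17.63 pos [643.7  70.6  74.1] x [ 0.003  0.    -1.   ] y [ 0.991 -0.131  0.002] F [ 0.   0.3 -1.7] w 45.4 q [-0.32  0.81  0.31  1.6  -0.32  0.78 -0.01]
rot deg [ 0.01 -0.03 -0.14] share [ 0.0001 -0.0002 -0.0008]
shift in TARGET axes /20: [ 0.406 -0.068  0.114] in current axes: [ 0.406 -0.069  0.114]
```

View pics/s10.png

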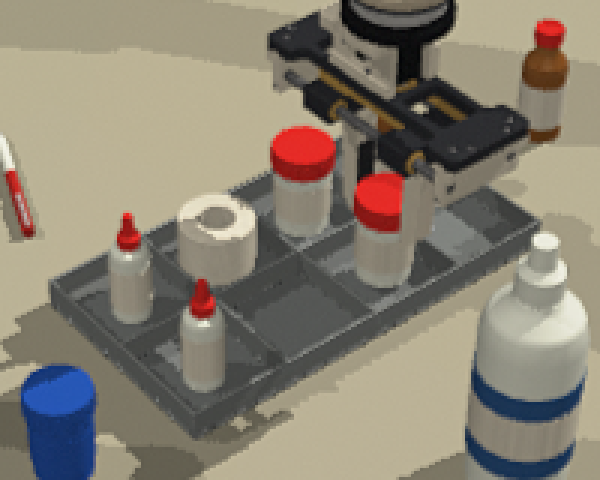

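>>> drive_tool --xyz '[[0.15, 0, 0], [0.15, 0, 0], [0.1, 0, 0], [0, 0, 0], [0, 0, 0]]' --delta_rot '[[0, 0, 0], [0, 0, 0], [0, 0, 0], [0, 0, 0], [0, 0, 0]]'

```text
clock: 18.1
position: [642.9, 70.6, 66.0]
eef_rot: [0.532, 0.466, -0.532, 0.466]
contact_force: [-1.8, 0.3, 4.8]
gripper_width: 45.0
```

Contact (4.8 N); release.

>>> drive_tool --xyz '[[0, 0, 0], [0, 0, 0], [0, 0, 0], [0, 0, 0]]' --delta_rot '[[0, 0, 0], [0, 0, 0], [0, 0, 0], [0, 0, 0]]' --grip -0.35

```text
clock: 18.43
position: [642.5, 70.5, 64.6]
eef_rot: [-0.532, -0.466, 0.532, -0.466]
contact_force: [0.8, -0.1, -0.2]
gripper_width: 62.1
```

>>> drive_tool --xyz '[[-0.3, 0, 0], [-0.7, 0, 0], [-1, 0, 0], [-1, 0, 0], [-1, 0, 0], [-1, 0, 0], [-1, 0, 0], [-0.5, 0, -0.4], [0, 0, -0.8], [0, 0, -1]]' --delta_rot '[[0, 0, 0], [0, 0, 0], [0, 0, 0], [0, 0, 0], [0, 0, 0], [0, 0, 0], [0, 0, 0], [0, 0, 0], [0, 0, 0], [0, 0, 0]]'

```text
clock: 19.27
position: [648.6, 114.3, 195.2]
eef_rot: [0.533, 0.465, -0.532, 0.466]
contact_force: [0.2, 0.3, -0.7]
gripper_width: 62.6
```

```bash
python3 - <<'E'
from h import *
plan([612,285,210])
E
```

```text
t 19.27 pos [648.6 114.3 195.2] x [ 0.001  0.    -1.   ] y [ 0.991 -0.134  0.001] F [ 0.2  0.3 -0.7] w 62.6 q [-0.41  0.69  0.36  1.46 -0.26  1.05 -0.12]
rot deg [-0.12 -0.01 -0.04] share [-0.0007 -0.     -0.0002]
shift in TARGET axes /20: [-0.739 -2.94  -8.218] in current axes: [-0.741 -2.956 -8.212]
```

>>> drive_tool --xyz '[[-0.2, -0.4, -1], [-0.2, -0.4, -1], [-0.2, -0.4, -1], [-0.1, -0.4, -1], [0, -0.4, -1], [0, -0.4, -1], [0, -0.3, -1], [0, -0.2, -0.8], [0, 0, -0.4], [0, 0, 0]]' --delta_rot '[[0, 0, 0], [0, 0, 0], [0, 0, 0], [0, 0, 0], [0, 0, 0], [0, 0, 0], [0, 0, 0], [0, 0, 0], [0, 0, 0], [0, 0, 0]]'

```text
clock: 20.1
position: [611.4, 288.2, 207.4]
eef_rot: [-0.53, -0.468, 0.531, -0.467]
contact_force: [0.0, 0.5, -0.1]
gripper_width: 62.8
```

>>> drive_tool --xyz '[[0, 0, 0], [0, 0, 0], [0, 0, 0]]' --delta_rot '[[0, 0, 0], [0, 0, 0], [0, 0, 0]]'

```text
clock: 20.35
position: [613.1, 282.1, 208.9]
eef_rot: [-0.532, -0.465, 0.533, -0.466]
contact_force: [0.2, -0.2, -0.0]
gripper_width: 62.5
```

```bash
python3 - <<'E'
from h import *
look("w11","new_culture_mid",50)
c=cal("wrist"); f=cv2.imread("pics/w11.png").astype(int)
m=(f[:,:,2]>120)&(f[:,:,1]<60)&(f[:,:,0]<60); m[:,:220]=0;m[:,420:]=0;m[330:]=0; 
n,l,stt,ce=cv2.connectedComponentsWithStats(m.astype(np.uint8))
for a,b in zip(stt,ce): 
    if 100<a[4]<50000: print(a,b,onz("wrist",(a[0]+a[2]/2-.5,a[1]+a[3]/2-.5),100,c))
E
```

```text
t 20.35 pos [613.1 282.1 208.9] x [ 0.    -0.001 -1.   ] y [ 0.991 -0.134  0.   ] F [ 0.2 -0.2 -0. ] w 62.5 q [-0.66  0.7   0.38  1.38 -0.27  1.1  -0.38]
tip 0.82 [315.8 204.9] [615.2 299.   50. ]
rect 0.59 [313.2 207.6  49.1  61.9]
[ 296  199   35   37 1004] [313.43027888 217.15836653] [613.44875496 301.50325012 100.        ]
```

View pics/w11.png

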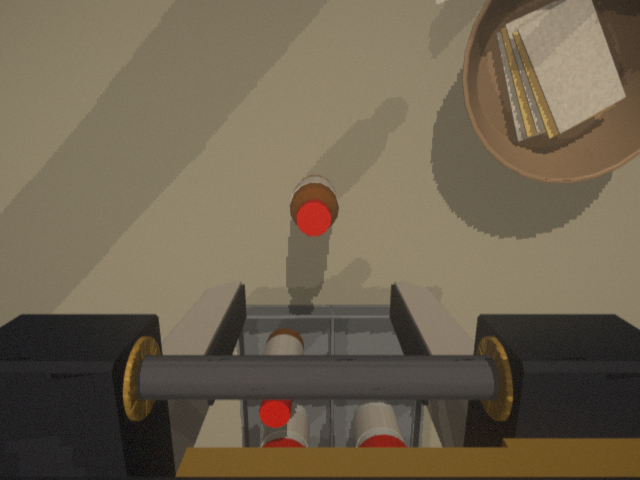

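```bash
python3 - <<'E'
from h import *
print(onz("wrist",(465,85),55),onz("wrist",(560,180),55))
plan([613.7,301.2,44])
E
```

```text
[728.69893962 370.50929447  55.        ] [795.06041595 295.42684     55.        ]
t 20.5 pos [612.9 283.1 209.1] x [ 0. -0. -1.] y [ 0.991 -0.133  0.   ] F [ 0.   0.2 -0.1] w 62.5 q [-0.66  0.7   0.37  1.38 -0.27  1.1  -0.38]
rot deg [-0.1   0.02 -0.02] share [-0.0005  0.0001 -0.0001]
shift in TARGET axes /20: [ 8.254 -0.078 -0.904] in current axes: [ 8.254 -0.082 -0.906]
```

>>> drive_tool --xyz '[[0, -0.08, -0.45], [0, 0, -0.45], [0.7, 0, 0], [1, 0, 0], [1, 0, 0], [1, 0, 0], [1, 0, 0], [1, 0, 0], [1, 0, 0], [1, 0, 0]]' --delta_rot '[[0, 0, 0], [0, 0, 0], [0, 0, 0], [0, 0, 0], [0, 0, 0], [0, 0, 0], [0, 0, 0], [0, 0, 0], [0, 0, 0], [0, 0, 0]]'

```text
clock: 21.33
position: [613.1, 304.2, 53.8]
eef_rot: [0.532, 0.467, -0.531, 0.466]
contact_force: [0.4, 1.2, -0.4]
gripper_width: 63.3
```

>>> drive_tool --xyz '[[0.5, 0, 0], [0, 0, 0], [0, 0, 0]]' --delta_rot '[[0, 0, 0], [0, 0, 0], [0, 0, 0]]'

```text
clock: 21.58
position: [613.2, 303.2, 44.7]
eef_rot: [-0.532, -0.466, 0.532, -0.466]
contact_force: [0.2, 0.6, -0.4]
gripper_width: 62.6
```

>>> drive_tool --xyz '[[0, 0, 0], [0, 0, 0], [0, 0, 0], [0, 0, 0], [0, 0, 0], [0, 0, 0]]' --delta_rot '[[0, 0, 0], [0, 0, 0], [0, 0, 0], [0, 0, 0], [0, 0, 0], [0, 0, 0]]' --grip 1

```text
clock: 22.08
position: [613.5, 302.6, 45.6]
eef_rot: [0.532, 0.466, -0.531, 0.466]
contact_force: [-0.8, 0.3, 2.4]
gripper_width: 35.6
```

```bash
python3 - <<'E'
from h import *
look("w12")
E
```

```text
t 22.08 pos [613.5 302.6  45.6] x [ 0.001  0.001 -1.   ] y [ 0.991 -0.131  0.001] F [-0.8  0.3  2.4] w 35.6 q [-0.66  0.89  0.31  1.49 -0.34  0.81 -0.35]
```

View pics/w12.png

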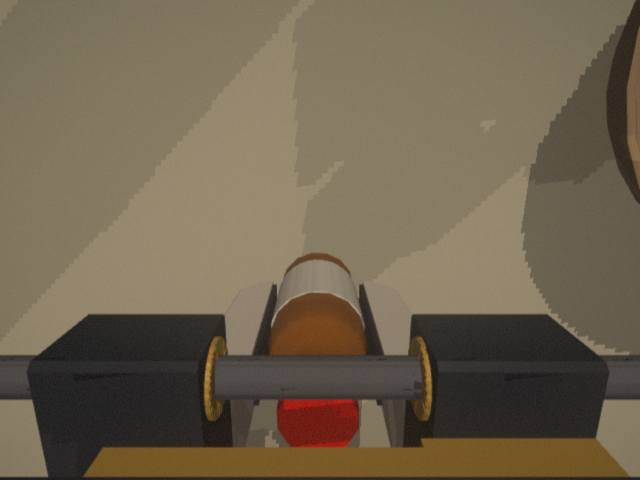

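Culture bottle gripped (35.6 mm), upright. Lift and head over its compartment (652.6, 148).

>>> drive_tool --xyz '[[-0.3, 0, 0], [-0.7, 0, 0], [-1, 0, 0], [-1, 0, 0], [-1, 0, 0], [-1, 0, 0], [-1, 0, 0], [-0.5, 0, 0.4], [0, 0.2, 0.8], [0, 0.3, 1]]' --delta_rot '[[0, 0, 0], [0, 0, 0], [0, 0, 0], [0, 0, 0], [0, 0, 0], [0, 0, 0], [0, 0, 0], [0, 0, 0], [0, 0, 0], [0, 0, 0]]'

```text
clock: 22.97
position: [616.7, 257.6, 175.1]
eef_rot: [0.531, 0.467, -0.531, 0.467]
contact_force: [-1.0, -0.8, -1.5]
gripper_width: 35.4
```

```bash
python3 - <<'E'
from h import *
plan([652.6,148,175])
E
```

```text
t 22.97 pos [616.7 257.6 175.1] x [-0.     0.001 -1.   ] y [ 0.992 -0.129 -0.   ] F [-1.  -0.8 -1.5] w 35.4 q [-0.62  0.72  0.36  1.45 -0.28  1.02 -0.33]
rot deg [ 0.18 -0.05  0.01] share [ 0.001  -0.0003  0.    ]
shift in TARGET axes /20: [0.006 2.502 5.196] in current axes: [1.000e-03 2.485e+00 5.204e+00]
```

>>> drive_tool --xyz '[[0, 0.5, 1], [0, 0.5, 1], [0, 0.5, 1], [0, 0.5, 1], [0, 0.35, 0.8], [0, 0.1, 0.2], [0, 0, 0], [0, 0, 0], [0, 0, 0]]' --delta_rot '[[0, 0, 0], [0, 0, 0], [0, 0, 0], [0, 0, 0], [0, 0, 0], [0, 0, 0], [0, 0, 0], [0, 0, 0], [0, 0, 0]]'

```text
clock: 23.72
position: [651.9, 153.9, 174.3]
eef_rot: [-0.531, -0.467, 0.531, -0.466]
contact_force: [0.1, 0.3, -1.5]
gripper_width: 35.4
```

```bash
python3 - <<'E'
from h import *
plan([652.6,148,53])
E
```

```text
t 23.72 pos [651.9 153.9 174.3] x [-0.002  0.002 -1.   ] y [ 0.992 -0.129 -0.002] F [ 0.1  0.3 -1.5] w 35.4 q [-0.45  0.72  0.35  1.44 -0.27  1.02 -0.17]
rot deg [ 0.15 -0.08  0.1 ] share [ 0.0008 -0.0004  0.0006]
shift in TARGET axes /20: [6.063 0.071 0.289] in current axes: [6.063 0.081 0.298]
```

>>> drive_tool --xyz '[[0, 0.05, 0.28], [0.7, 0, 0], [1, 0, 0], [1, 0, 0], [1, 0, 0], [1, 0, 0], [0.8, 0, 0], [0.4, 0, 0], [0, 0, 0], [0, 0, 0]]' --delta_rot '[[0, 0, 0], [0, 0, 0], [0, 0, 0], [0, 0, 0], [0, 0, 0], [0, 0, 0], [0, 0, 0], [0, 0, 0], [0, 0, 0], [0, 0, 0]]'

```text
clock: 24.55
position: [653.2, 146.7, 57.0]
eef_rot: [0.532, 0.466, -0.532, 0.466]
contact_force: [-0.3, 0.9, -0.3]
gripper_width: 35.7
```

```bash
python3 - <<'E'
from h import *
plan([652.6,148,49.5])
cv2.imwrite("pics/s13.png",viewer.grab_frame("scene")[180:340,250:450,::-1].repeat(3,0).repeat(3,1))
E
```

```text
t 24.55 pos [653.2 146.7  57. ] x [ 0. -0. -1.] y [ 0.991 -0.131  0.   ] F [-0.3  0.9 -0.3] w 35.7 q [-0.42  0.86  0.31  1.54 -0.32  0.8  -0.12]
rot deg [ 0.06 -0.   -0.01] share [ 0.0003 -0.     -0.    ]
shift in TARGET axes /20: [ 0.375 -0.038 -0.062] in current axes: [ 0.375 -0.038 -0.062]
```

View pics/s13.png

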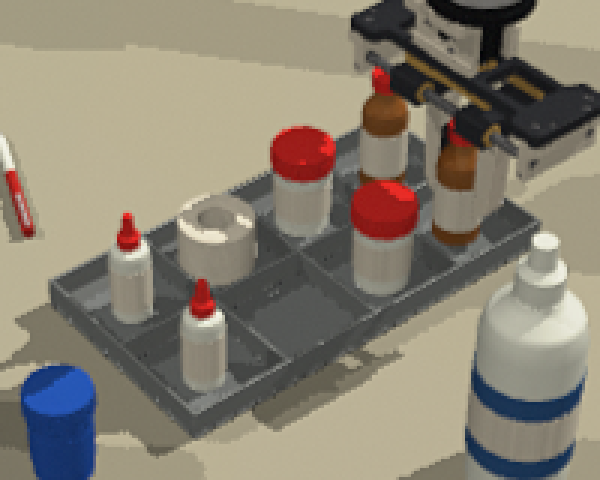

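>>> drive_tool --xyz '[[0.15, 0, 0], [0.12, 0, 0], [0.1, 0, 0], [0, 0, 0], [0, 0, 0]]' --delta_rot '[[0, 0, 0], [0, 0, 0], [0, 0, 0], [0, 0, 0], [0, 0, 0]]'

```text
clock: 25.02
position: [653.2, 146.2, 49.6]
eef_rot: [0.532, 0.466, -0.532, 0.466]
contact_force: [-0.7, 0.7, -0.9]
gripper_width: 35.3
```

>>> drive_tool --xyz '[[0.04, 0, 0], [0, 0, 0], [0, 0, 0]]' --delta_rot '[[0, 0, 0], [0, 0, 0], [0, 0, 0]]'

```text
clock: 25.27
position: [653.2, 146.3, 49.6]
eef_rot: [0.532, 0.466, -0.532, 0.466]
contact_force: [-2.3, 0.3, 5.5]
gripper_width: 35.6
```

>>> drive_tool --xyz '[[0, 0, 0], [0, 0, 0], [0, 0, 0], [0, 0, 0], [0, 0, 0]]' --delta_rot '[[0, 0, 0], [0, 0, 0], [0, 0, 0], [0, 0, 0], [0, 0, 0]]' --grip -0.2

```text
clock: 25.68
position: [653.0, 146.2, 48.3]
eef_rot: [-0.532, -0.466, 0.532, -0.466]
contact_force: [0.3, 0.4, -0.3]
gripper_width: 55.2
```

>>> drive_tool --xyz '[[-0.3, 0, 0], [-0.7, 0, 0], [-1, 0, 0], [-1, 0, 0], [-1, 0, 0], [-1, 0, 0], [-1, 0, 0], [-1, 0, 0], [-0.3, 0, 0], [0, 0, 0]]' --delta_rot '[[0, 0, 0], [0, 0, 0], [0, 0, 0], [0, 0, 0], [0, 0, 0], [0, 0, 0], [0, 0, 0], [0, 0, 0], [0, 0, 0], [0, 0, 0]]'

```text
clock: 26.52
position: [654.5, 146.2, 197.9]
eef_rot: [0.534, 0.465, -0.53, 0.467]
contact_force: [0.2, 0.6, 0.7]
gripper_width: 55.8
```

```bash
python3 - <<'E'
from h import *
plan([427,-280,195])
look("w14")
E
```

```text
t 26.52 pos [654.5 146.2 197.9] x [ 0.006  0.001 -1.   ] y [ 0.991 -0.131  0.006] F [0.2 0.6 0.7] w 55.8 q [-0.45  0.7   0.36  1.42 -0.26  1.06 -0.17]
rot deg [ 0.01 -0.11 -0.32] share [ 0.0001 -0.0006 -0.0018]
shift in TARGET axes /20: [ 0.145 -8.472 22.622] in current axes: [ 0.056 -8.477 22.621]
t 26.52 pos [654.5 146.2 197.9] x [ 0.006  0.001 -1.   ] y [ 0.991 -0.131  0.006] F [0.2 0.6 0.7] w 55.8 q [-0.45  0.7   0.36  1.42 -0.26  1.06 -0.17]
```

View pics/w14.png

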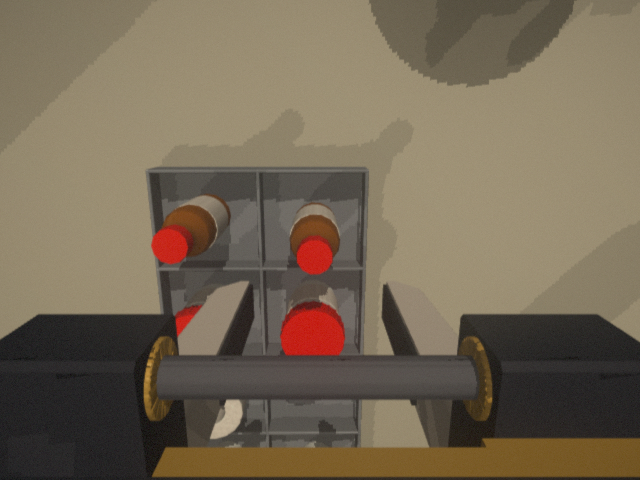

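>>> drive_tool --xyz '[[0, -0.2, 0.5], [0, -0.37, 1], [0, -0.37, 1], [0, -0.37, 1], [0, -0.37, 1], [0, -0.37, 1], [0, -0.37, 1], [0, -0.37, 1], [0, -0.37, 1], [0, -0.37, 1]]' --delta_rot '[[0, 0, 0], [0, 0, 0], [0, 0, 0], [0, 0, 0], [0, 0, 0], [0, 0, 0], [0, 0, 0], [0, 0, 0], [0, 0, 0], [0, 0, 0]]' --grip -1

```text
clock: 27.4
position: [555.8, -34.3, 193.2]
eef_rot: [-0.531, -0.467, 0.533, -0.465]
contact_force: [-0.2, -0.2, 0.4]
gripper_width: 92.8
```

>>> drive_tool --xyz '[[0, -0.37, 1], [0, -0.37, 1], [0, -0.37, 1], [0, -0.37, 1], [0, -0.37, 1], [0, -0.37, 1], [0, -0.37, 1], [0, -0.37, 1], [0, -0.37, 1], [0, -0.37, 1]]' --delta_rot '[[0, 0, 0], [0, 0, 0], [0, 0, 0], [0, 0, 0], [0, 0, 0], [0, 0, 0], [0, 0, 0], [0, 0, 0], [0, 0, 0], [0, 0, 0]]'

```text
clock: 28.23
position: [456.1, -222.1, 193.3]
eef_rot: [-0.531, -0.467, 0.533, -0.465]
contact_force: [-0.2, 0.1, -0.0]
gripper_width: 93.0
```

>>> drive_tool --xyz '[[0, -0.37, 1], [0, -0.37, 1], [0, -0.37, 0.8], [0, -0.2, 0.3], [0, 0, 0], [0, 0, 0], [0, 0, 0], [0, 0, 0]]' --delta_rot '[[0, 0, 0], [0, 0, 0], [0, 0, 0], [0, 0, 0], [0, 0, 0], [0, 0, 0], [0, 0, 0], [0, 0, 0]]'

```text
clock: 28.9
position: [425.1, -277.9, 194.4]
eef_rot: [0.531, 0.467, -0.531, 0.466]
contact_force: [0.0, -0.0, 0.6]
gripper_width: 93.4
```

```bash
python3 - <<'E'
from h import *
look("w15","new_roll_mid",21)
E
```

```text
t 28.9 pos [ 425.1 -277.9  194.4] x [-0.     0.001 -1.   ] y [ 0.992 -0.129 -0.   ] F [ 0.  -0.   0.6] w 93.4 q [ 0.28  0.47  0.37  1.89 -0.23  0.83  0.64]
tip 0.6 [327.  238.6] [ 432.  -291.7   21. ]
rect 0.84 [323.  245.9  75.4  84.2]
```

View pics/w15.png

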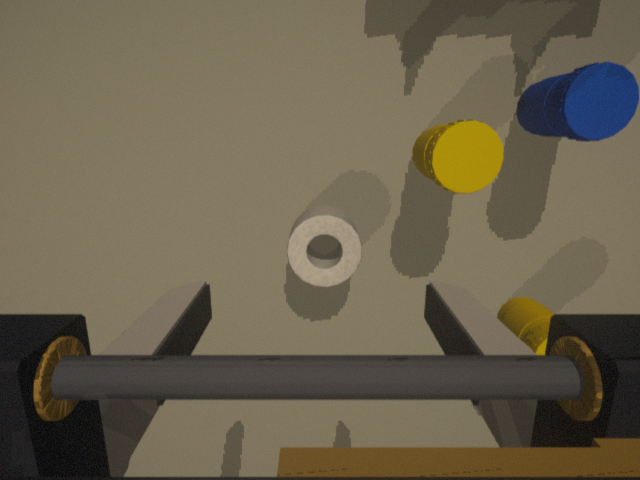

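```bash
python3 - <<'E'
from h import *
t=onz("wrist",(324.5,251.2),42); print(t)
plan([t[0],t[1],25])
E
```

```text
[ 428.90226034 -296.6111565    42.        ]
t 29.05 pos [ 424.9 -278.5  194.6] x [ 0.  0. -1.] y [ 0.992 -0.13   0.   ] F [-0.5 -0.   0.3] w 93.1 q [ 0.28  0.47  0.37  1.89 -0.23  0.83  0.64]
rot deg [ 0.12 -0.02 -0.  ] share [ 0.0007 -0.0001 -0.    ]
shift in TARGET axes /20: [8.48  0.316 0.869] in current axes: [8.48  0.314 0.872]
```

>>> drive_tool --xyz '[[0, 0.31, 0.45], [0.2, 0, 0.42], [1, 0, 0], [1, 0, 0], [1, 0, 0], [1, 0, 0], [1, 0, 0], [1, 0, 0], [1, 0, 0], [0.8, 0, 0]]' --delta_rot '[[0, 0, 0], [0, 0, 0], [0, 0, 0], [0, 0, 0], [0, 0, 0], [0, 0, 0], [0, 0, 0], [0, 0, 0], [0, 0, 0], [0, 0, 0]]' --grip -0.7

```text
clock: 29.88
position: [427.7, -297.5, 33.0]
eef_rot: [-0.532, -0.466, 0.532, -0.466]
contact_force: [0.1, -0.3, 0.5]
gripper_width: 79.0
```

>>> drive_tool --xyz '[[0.4, 0, 0], [0, 0, 0], [0, 0, 0], [0, 0, 0]]' --delta_rot '[[0, 0, 0], [0, 0, 0], [0, 0, 0], [0, 0, 0]]'

```text
clock: 30.22
position: [428.7, -298.1, 27.5]
eef_rot: [0.532, 0.465, -0.532, 0.467]
contact_force: [-0.3, 0.1, 0.0]
gripper_width: 79.2
```

```bash
python3 - <<'E'
from h import *
look("w16"); plan([428.9,-296.6,25])
print(proj("wrist",[428.9,-296.6,42]))
E
```

```text
t 30.22 pos [ 428.7 -298.1   27.5] x [ 0.001 -0.001 -1.   ] y [ 0.991 -0.131  0.001] F [-0.3  0.1  0. ] w 79.2 q [ 0.41  0.74  0.23  1.99 -0.36  0.45  0.78]
t 30.27 pos [ 428.8 -298.1   27.7] x [ 0.002 -0.001 -1.   ] y [ 0.991 -0.131  0.002] F [1.1 0.5 0.5] w 79.3 q [ 0.41  0.74  0.23  1.99 -0.36  0.45  0.78]
rot deg [ 0.01  0.06 -0.11] share [ 0.0001  0.0004 -0.0006]
shift in TARGET axes /20: [ 0.133 -0.007 -0.073] in current axes: [ 0.133 -0.007 -0.073]
[314.40006247 333.05365427]
```

View pics/w16.png

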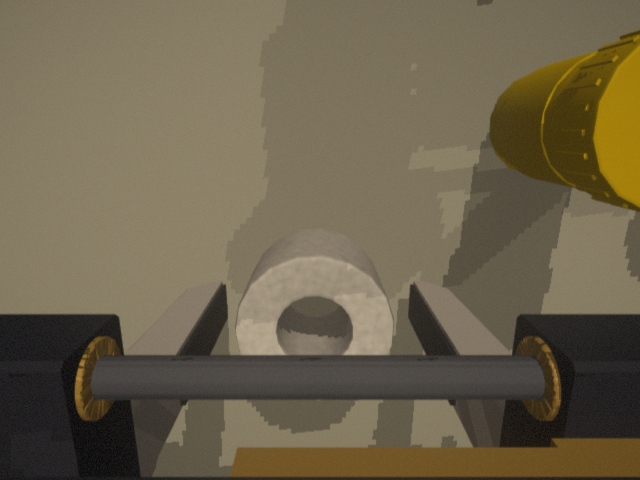

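>>> drive_tool --xyz '[[0, 0, -0.05], [0, 0, 0], [0, 0, 0], [0, 0, 0], [0, 0, 0]]' --delta_rot '[[0, 0, 0], [0, 0, 0], [0, 0, 0], [0, 0, 0], [0, 0, 0]]' --grip 1

```text
clock: 30.68
position: [428.5, -296.5, 27.0]
eef_rot: [0.532, 0.466, -0.532, 0.466]
contact_force: [-0.4, 0.4, 2.8]
gripper_width: 56.9
```

```bash
python3 - <<'E'
from h import *
look("w17")
E
```

```text
t 30.68 pos [ 428.5 -296.5   27. ] x [ 0. -0. -1.] y [ 0.991 -0.131  0.   ] F [-0.4  0.4  2.8] w 56.9 q [ 0.41  0.74  0.23  1.99 -0.36  0.45  0.78]
```

View pics/w17.png

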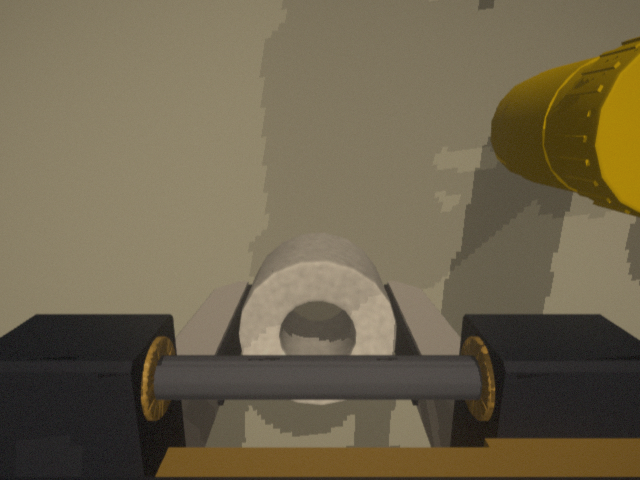

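>>> drive_tool --xyz '[[-0.3, 0, 0], [-0.7, 0, 0], [-1, 0, 0], [-1, 0, 0], [-1, 0, 0], [-1, 0, 0], [-1, 0, 0], [-1, 0, 0], [-0.7, 0, 0], [-0.3, 0, 0]]' --delta_rot '[[0, 0, 0], [0, 0, 0], [0, 0, 0], [0, 0, 0], [0, 0, 0], [0, 0, 0], [0, 0, 0], [0, 0, 0], [0, 0, 0], [0, 0, 0]]'

```text
clock: 31.57
position: [428.9, -297.1, 188.8]
eef_rot: [0.532, 0.465, -0.532, 0.467]
contact_force: [0.8, -0.4, -0.2]
gripper_width: 56.8
```

```bash
python3 - <<'E'
from h import *
plan([544,-20,190])
E
```

```text
t 31.57 pos [ 428.9 -297.1  188.8] x [ 0.003 -0.002 -1.   ] y [ 0.991 -0.132  0.003] F [ 0.8 -0.4 -0.2] w 56.8 q [ 0.31  0.49  0.38  1.86 -0.24  0.82  0.68]
rot deg [ 0.01  0.09 -0.18] share [ 0.      0.0005 -0.001 ]
shift in TARGET axes /20: [ -0.058   3.88  -14.492] in current axes: [ -0.069   3.881 -14.492]
```

>>> drive_tool --xyz '[[0, 0.14, -0.5], [0, 0.27, -1], [0, 0.27, -1], [0, 0.27, -1], [0, 0.27, -1], [0, 0.27, -1], [0, 0.27, -1], [0, 0.27, -1], [0, 0.27, -1], [0, 0.27, -1]]' --delta_rot '[[0, 0, 0], [0, 0, 0], [0, 0, 0], [0, 0, 0], [0, 0, 0], [0, 0, 0], [0, 0, 0], [0, 0, 0], [0, 0, 0], [0, 0, 0]]'

```text
clock: 32.4
position: [503.7, -112.5, 185.2]
eef_rot: [-0.531, -0.467, 0.532, -0.465]
contact_force: [-0.4, -0.4, -1.6]
gripper_width: 56.5
```

>>> drive_tool --xyz '[[0, 0.27, -1], [0, 0.27, -1], [0, 0.27, -1], [0, 0.27, -1], [0, 0.14, -0.6], [0, 0.05, -0.3], [0, 0, 0], [0, 0, 0], [0, 0, 0], [0, 0, 0]]' --delta_rot '[[0, 0, 0], [0, 0, 0], [0, 0, 0], [0, 0, 0], [0, 0, 0], [0, 0, 0], [0, 0, 0], [0, 0, 0], [0, 0, 0], [0, 0, 0]]'

```text
clock: 33.23
position: [541.8, -22.7, 186.7]
eef_rot: [-0.532, -0.465, 0.533, -0.465]
contact_force: [0.0, 1.4, -1.3]
gripper_width: 56.8
```

```bash
python3 - <<'E'
from h import *
plan([544,2,150])
look("w18","old_roll_mid",25)
f=viewer.grab_frame("scene"); cv2.imwrite("pics/s18.png",f[:,:,::-1])
f=viewer.grab_frame("side"); cv2.imwrite("pics/t18.png",f[:,:,::-1])
E
```

```text
t 33.23 pos [541.8 -22.7 186.7] x [-0.    -0.001 -1.   ] y [ 0.991 -0.134 -0.   ] F [ 0.   1.4 -1.3] w 56.8 q [-0.25  0.53  0.38  1.81 -0.25  0.85  0.11]
rot deg [-0.14  0.05  0.01] share [-0.0008  0.0003  0.0001]
shift in TARGET axes /20: [ 1.836 -0.056 -1.241] in current axes: [ 1.835 -0.059 -1.242]
t 33.23 pos [541.8 -22.7 186.7] x [-0.    -0.001 -1.   ] y [ 0.991 -0.134 -0.   ] F [ 0.   1.4 -1.3] w 56.8 q [-0.25  0.53  0.38  1.81 -0.25  0.85  0.11]
tip 0.9 [317.2 196.1] [5.457e+02 3.000e-01 2.500e+01]
tip 0.56 [319.1 303.3] [535.3 -87.1  25. ]
rect 0.63 [313.4 194.9  78.8  82.2]
```

View pics/w18.png

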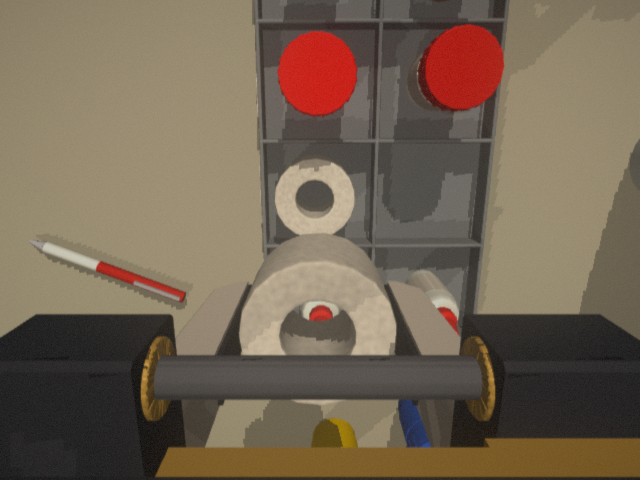

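```bash
python3 - <<'E'
from h import *
c=cal("wrist"); s,r=st()
f=cv2.imread("pics/w18.png")
g=cv2.cvtColor(f,cv2.COLOR_BGR2GRAY); m=((g>125)).astype(np.uint8); m[:,:265]=0;m[:,365:]=0;m[:150]=0;m[240:]=0
n,l,stt,ce=cv2.connectedComponentsWithStats(m)
for a,b in zip(stt,ce):
    if a[4]>500: print(a,b)
old=onz("wrist",(314.8,197),46,c); held=onz("wrist",(317.5,332.5),s["position"][2]+15,c)
print("old",old,"held",held,"tcp",s["position"])
E
python3 -c "
import cv2
a=cv2.imread('pics/w18.png')[140:250,250:380]; cv2.imwrite('pics/w18z.png',cv2.resize(a,None,fx=5,fy=5,interpolation=2))"
```

```text
t 33.48 pos [542.2 -21.6 186.7] x [ 0. -0. -1.] y [ 0.991 -0.132  0.   ] F [-1.3 -0.3 -1.2] w 56.8 q [-0.25  0.53  0.38  1.81 -0.25  0.85  0.11]
[     0      0    640    480 303143] [319.56514252 240.01920876]
[ 275  160   80   80 4057] [314.63248706 200.70421494]
old [544.76052927   4.49277571  46.        ] held [543.50829442 -19.72446363 201.74352587] tcp [542.23703482 -21.60184997 186.74352587]
```

View pics/w18z.png

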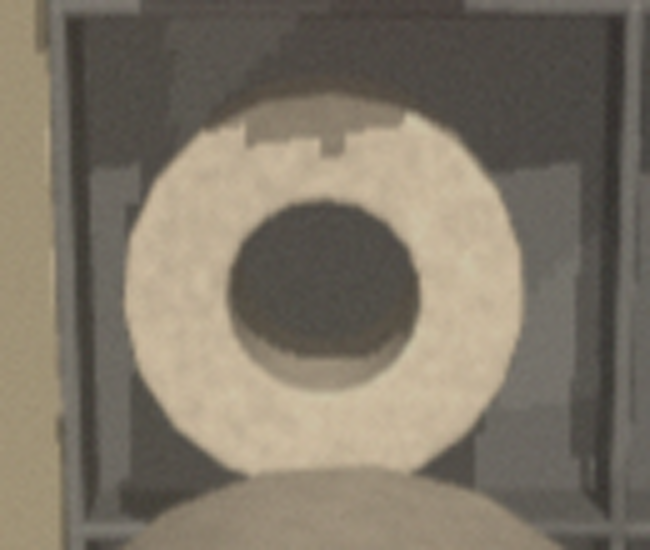

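```bash
python3 - <<'E'
from h import *
c,f=look("w19"); s=status.get_state()
a=f[140:250,250:380,::-1]; cv2.imwrite('pics/w19z.png',cv2.resize(a,None,fx=5,fy=5,interpolation=2))
for px in [(314.8,198),(314.8,200),(314.8,202)]: print(px,onz("wrist",px,46,c).round(1))
print(s["position"])
E
```

```text
t 33.48 pos [542.2 -21.6 186.7] x [ 0. -0. -1.] y [ 0.991 -0.132  0.   ] F [-1.3 -0.3 -1.2] w 56.8 q [-0.25  0.53  0.38  1.81 -0.25  0.85  0.11]
(314.8, 198) [544.7   3.8  46. ]
(314.8, 200) [544.5   2.4  46. ]
(314.8, 202) [544.3   0.9  46. ]
[542.25968692 -21.37493493 186.72727387]
```

View pics/w19z.png

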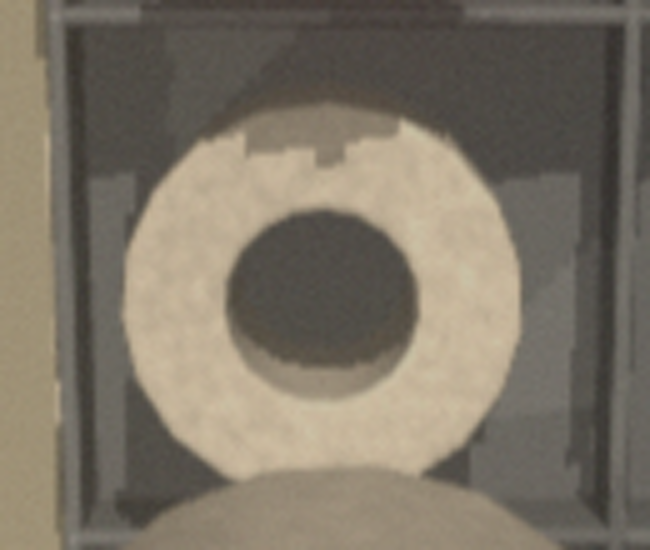

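```bash
python3 - <<'E'
from h import *
plan([543.8,1.4,80])
E
```

```text
t 33.53 pos [542.3 -21.4 186.7] x [ 0. -0. -1.] y [ 0.991 -0.132  0.   ] F [-0.  -0.1 -0.1] w 56.9 q [-0.25  0.53  0.37  1.81 -0.25  0.85  0.11]
rot deg [-0.02  0.   -0.  ] share [-0.0001  0.     -0.    ]
shift in TARGET axes /20: [ 5.336 -0.074 -1.139] in current axes: [ 5.336 -0.074 -1.139]
```

>>> drive_tool --xyz '[[0, -0.07, -0.4], [0, 0, -0.5], [0, 0, -0.24], [0.5, 0, 0], [1, 0, 0], [1, 0, 0], [1, 0, 0], [1, 0, 0], [0.5, 0, 0], [0.3, 0, 0]]' --delta_rot '[[0, 0, 0], [0, 0, 0], [0, 0, 0], [0, 0, 0], [0, 0, 0], [0, 0, 0], [0, 0, 0], [0, 0, 0], [0, 0, 0], [0, 0, 0]]'

```text
clock: 34.37
position: [542.9, 1.8, 78.7]
eef_rot: [-0.531, -0.467, 0.533, -0.465]
contact_force: [0.3, 0.1, -1.6]
gripper_width: 56.8
```

>>> drive_tool --xyz '[[0, 0, 0], [0, 0, 0], [0, 0, 0], [0, 0, 0]]' --delta_rot '[[0, 0, 0], [0, 0, 0], [0, 0, 0], [0, 0, 0]]'

```text
clock: 34.7
position: [544.7, 1.7, 81.7]
eef_rot: [0.532, 0.465, -0.531, 0.467]
contact_force: [-1.1, 0.2, -1.5]
gripper_width: 56.7
```

```bash
python3 - <<'E'
from h import *
plan([543.8,1.4,73.5])
a=viewer.grab_frame("scene")[210:290,270:380,::-1]; b=viewer.grab_frame("side")[180:280,270:380,::-1]
cv2.imwrite("pics/s20.png",cv2.resize(a,None,fx=6,fy=6,interpolation=2)); cv2.imwrite("pics/t20.png",cv2.resize(b,None,fx=5,fy=5,interpolation=2))
E
```

```text
t 34.7 pos [544.7   1.7  81.7] x [ 0.002  0.    -1.   ] y [ 0.991 -0.131  0.002] F [-1.1  0.2 -1.5] w 56.7 q [-0.24  0.67  0.3   1.9  -0.33  0.61  0.14]
rot deg [ 0.02 -0.02 -0.13] share [ 0.0001 -0.0001 -0.0007]
shift in TARGET axes /20: [ 0.41  -0.044  0.02 ] in current axes: [ 0.41  -0.045  0.02 ]
```

View pics/s20.png

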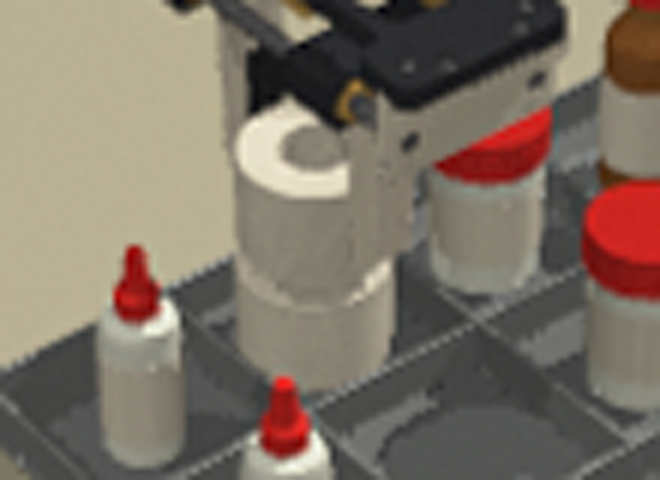

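View pics/t20.png

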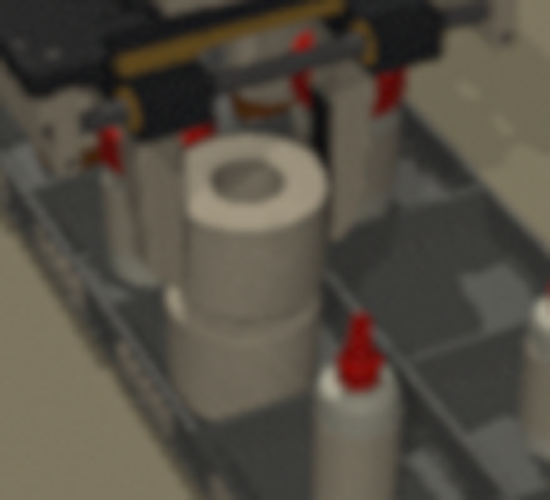

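```bash
python3 - <<'E'
from h import *
print("side lower", proj("side",[544,2,25]),proj("side",[544,2,46]),"meas col 318.8")
for P in ([544.7,1.7,97],[541,1.7,97],[544.7,5.7,97]): print("side top",proj("side",P),"meas (319.7?,216)", "scene",proj("scene",P),"meas (323,234.7)")
print("scene lower",proj("scene",[544,2,46]))
E
```

```text
side lower [318.36413972 245.98857407] [318.43806742 237.41825024] meas col 318.8
side top [319.04365155 215.47319219] meas (319.7?,216) scene [322.34152399 234.41864904] meas (323,234.7)
side top [317.33492765 216.16341076] meas (319.7?,216) scene [321.09999176 233.68369873] meas (323,234.7)
side top [317.79455281 214.35498556] meas (319.7?,216) scene [323.66014849 233.58598987] meas (323,234.7)
scene lower [322.45842369 252.77195833]
```

>>> drive_tool --xyz '[[0.1, -0.07, 0], [0.1, 0, 0], [0.1, 0, 0], [0.07, 0, 0], [0, 0, 0], [0, 0, 0]]' --delta_rot '[[0, 0, 0], [0, 0, 0], [0, 0, 0], [0, 0, 0], [0, 0, 0], [0, 0, 0]]'

```text
clock: 35.3
position: [542.5, 1.8, 73.1]
eef_rot: [-0.532, -0.466, 0.532, -0.466]
contact_force: [0.7, -0.3, -0.9]
gripper_width: 56.7
```

```bash
python3 - <<'E'
from h import *
plan([543,1.4,73.5])
a=viewer.grab_frame("scene")[210:290,270:380,::-1]; b=viewer.grab_frame("side")[180:280,270:380,::-1]
cv2.imwrite("pics/s21.png",cv2.resize(a,None,fx=6,fy=6,interpolation=2)); cv2.imwrite("pics/t21.png",cv2.resize(b,None,fx=5,fy=5,interpolation=2))
E
```

```text
t 35.3 pos [542.5   1.8  73.1] x [-0. -0. -1.] y [ 0.991 -0.131 -0.   ] F [ 0.7 -0.3 -0.9] w 56.7 q [-0.23  0.69  0.29  1.91 -0.33  0.59  0.14]
rot deg [0.01 0.01 0.01] share [0.0001 0.     0.    ]
shift in TARGET axes /20: [-0.02   0.026  0.018] in current axes: [-0.02   0.026  0.018]
```

View pics/s21.png

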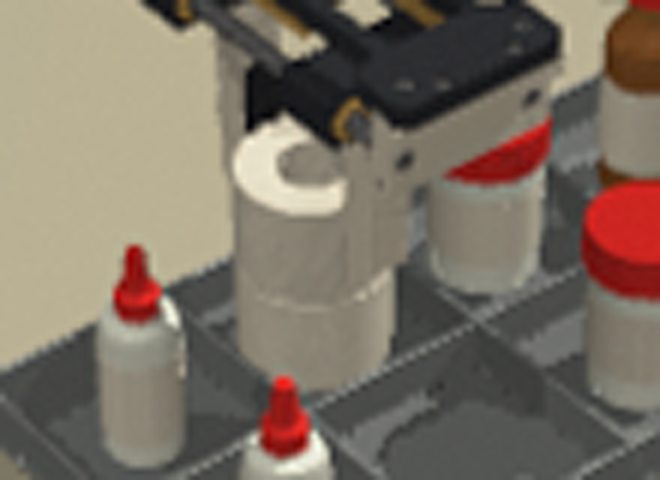

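View pics/t21.png

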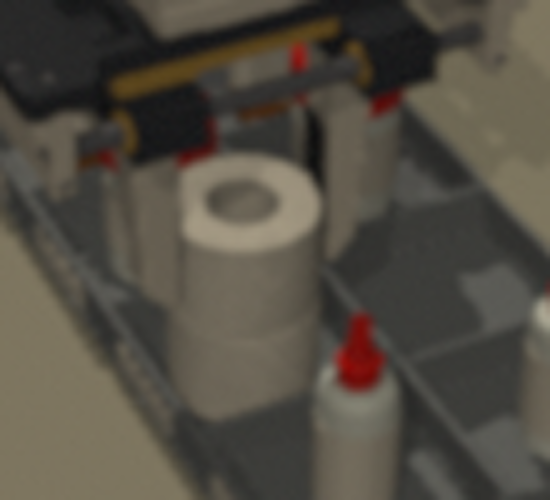

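>>> drive_tool --xyz '[[0.04, 0, 0], [0, 0, 0], [0, 0, 0], [0, 0, 0]]' --delta_rot '[[0, 0, 0], [0, 0, 0], [0, 0, 0], [0, 0, 0]]'

```text
clock: 35.73
position: [542.6, 1.9, 73.0]
eef_rot: [0.532, 0.466, -0.532, 0.466]
contact_force: [-2.0, 0.5, 5.8]
gripper_width: 56.3
```

>>> drive_tool --xyz '[[0, 0, 0], [0, 0, 0], [0, 0, 0], [0, 0, 0], [0, 0, 0]]' --delta_rot '[[0, 0, 0], [0, 0, 0], [0, 0, 0], [0, 0, 0], [0, 0, 0]]' --grip -0.6

```text
clock: 36.15
position: [542.5, 1.9, 72.2]
eef_rot: [-0.532, -0.466, 0.532, -0.466]
contact_force: [0.3, -0.1, 0.6]
gripper_width: 74.2
```

>>> drive_tool --xyz '[[-0.2, 0, 0], [-0.5, 0, 0], [-1, 0, 0], [-1, 0, 0], [-1, 0, 0], [-1, 0, 0], [-1, 0, 0], [-1, 0, 0], [-0.7, 0, 0], [-0.3, 0, 0]]' --delta_rot '[[0, 0, 0], [0, 0, 0], [0, 0, 0], [0, 0, 0], [0, 0, 0], [0, 0, 0], [0, 0, 0], [0, 0, 0], [0, 0, 0], [0, 0, 0]]'

```text
clock: 36.98
position: [543.7, 1.6, 229.6]
eef_rot: [0.533, 0.465, -0.53, 0.467]
contact_force: [0.8, -0.0, 0.1]
gripper_width: 74.3
```

>>> drive_tool --xyz '[[0, -0.5, 0.5], [0, -1, 0.5], [0, -1, 0.8], [0, -1, 0.8], [0, -1, 0.8], [0, -0.5, 0.8], [0, 0, 0.5], [0, 0, 0], [0, 0, 0], [0, 0, 0]]' --delta_rot '[[0, 0, 0], [0, 0, 0], [0, 0, 0], [0, 0, 0], [0, 0, 0], [0, 0, 0], [0, 0, 0], [0, 0, 0], [0, 0, 0], [0, 0, 0]]'

```text
clock: 37.82
position: [432.3, -77.3, 226.4]
eef_rot: [0.532, 0.466, -0.531, 0.467]
contact_force: [0.5, 1.1, 0.2]
gripper_width: 74.1
```

```bash
python3 - <<'E'
from h import *
c,f=look("w22")
a=viewer.grab_frame("scene")[190:340,250:450,::-1]; b=viewer.grab_frame("side")[160:310,240:440,::-1]
cv2.imwrite("pics/s22.png",cv2.resize(a,None,fx=4,fy=4,interpolation=2)); cv2.imwrite("pics/t22.png",cv2.resize(b,None,fx=4,fy=4,interpolation=2))
E
```

```text
t 37.82 pos [432.3 -77.3 226.4] x [ 0.001  0.    -1.   ] y [ 0.992 -0.13   0.001] F [0.5 1.1 0.2] w 74.1 q [-0.2   0.32  0.43  2.02 -0.18  0.83  0.21]
```

View pics/s22.png

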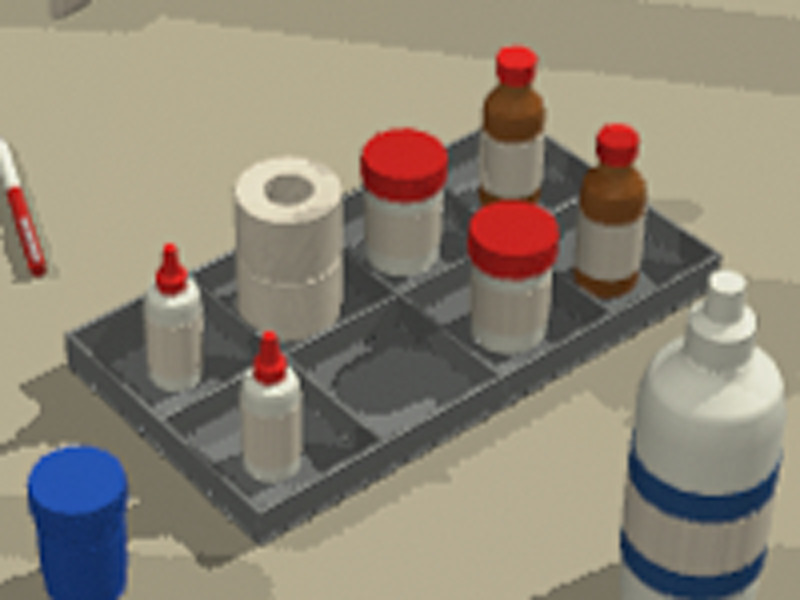

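View pics/t22.png

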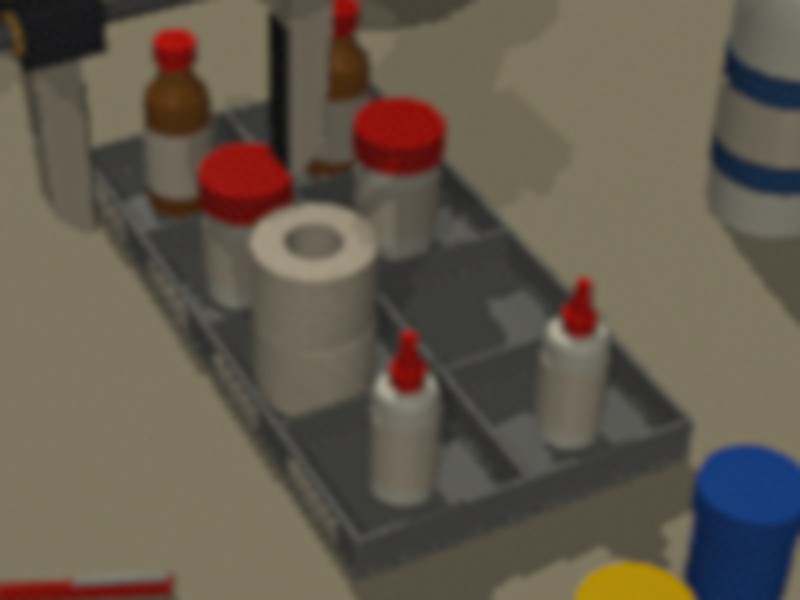

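View pics/w22.png

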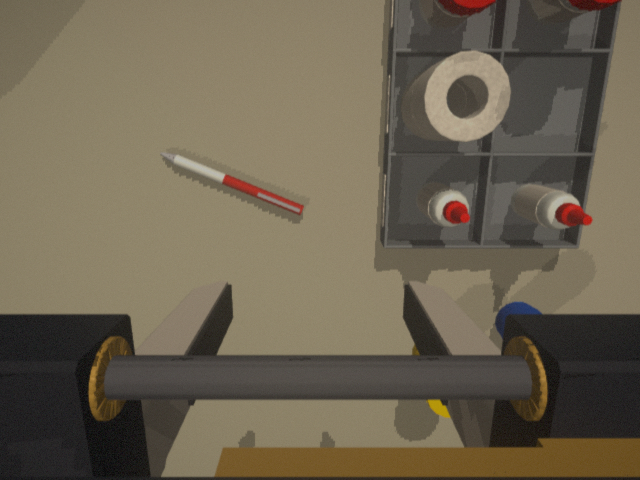

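```bash
python3 - <<'E'
from plant import robot
print(robot.close_job())
E
```

```text
the job is handed in; nothing more can be done
None
```

The job is done and handed in at about 38 s of the 112 s allowed. I worked in the order you listed: dropper, pot, culture, roll. The dropper, pot and culture bottle each stand in the back compartment directly behind the old one of their kind. The new label roll lies flat on the old roll.

**Last checks:**
- The final pictures show all the new bottles and the pot upright inside their compartments.
- By eye, the two rolls are in line to within about 1–2 mm; that is not an exact measurement.
- The old items look unmoved compared with the first pictures.
- The fingers are open and the arm is clear of everything.
- No force reading passed about 6 N.

**Disagreements along the way:**
- The fixed cameras and the wrist camera differed by about 10 mm in y on the new dropper. I went by the wrist camera, and the grasp was good.
- The cameras differed by about 3 mm on the organiser's position. I aimed between the two.

No final check failed.

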